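Load and lock the tack-welding jig

ROBOT

A 6-joint arm with a two-finger parallel gripper is mounted at the origin on the work surface. World frame = base frame: x ahead of the robot, y to its left, z up, the work surface at z = 0. Lengths are in m, angles in degrees, forces in N, time in s.
With the tool pointing down it reaches from about 0.4 to 0.825 m from the base axis. Payload 7 kg.
Tool frame: the origin (TCP) lies midway between the tips of the shut fingers; the grasp point (between the pads) lies 19 mm behind it; z points along the fingers, y is the direction in which the jaws open and shut (so a half turn about z gives the same grasp; the last joint's range is limited). The gripper opens to 88 mm and grips with 3 to 60 N. Pads are 19 mm wide; open, the fingers measure 130 mm over their backs; the gripper's body (78 mm by 193 mm) begins 47 mm behind the grasp point.
Start: joints at [90.705, 20.546, 0.682, 0, -70.136, -16.507], TCP at [0.184, 0.649, 0.227] pointing down, gripper open.
Joint ranges: [-176.03, 176.03], [-82.01, 121.73], [-58.28, 71.71], [-173.87, 95.51], [-174.79, -0.11], [-173.66, 173.66]. Speed limits (degrees/s): [136.94, 136.94, 172.46, 180, 180, 180].

INTERFACE

Orientations are given as [roll, pitch, yaw] about the fixed x, y, z axes, in that order (R = Rz(yaw) Ry(pitch) Rx(roll)).
In Python, from plant import get_state, capture, close_job gives the robot as it stands.
- The arm moves only by the tool apply_moves, never from a script. Its argument "commands" is a list of rows, each an object with "grip": the opening, from 0 (shut) to 1 (fully open); "dp": the shift along the tool's x, y, z in mm, a list of three; "yaw": the turn about the tool's z in rad. A call has 1 to 12 rows; each row is the pose to reach, as a shift and turn from the pose commanded when the call began, along the tool's axes at that moment; what a row does not reach only later rows make up. A row lasts 1/8 s, in which the tool goes at most 62.5 mm and 10.7 degrees, less where a joint would pass 70% of its speed; a pose out of reach is approached as far as the arm can. A call with a gripper value outside its range is refused whole. The fingers move at their own pace and stop on an object; "newtons" is the grip in N (left out, the last holds). Time passes only in rows, so rows that repeat a pose let the fingers close. It gives the time, the measured TCP pose, the force and the opening at its end, in the units of the state.
- get_state(): the state, without advancing time (a new reading comes with each control period).
- capture(name): name is "side" or "top" or "wrist"; returns a dict with "color" (384x512x3 uint8, red, green, blue), "camera_matrix" (3x3 intrinsics, pixels), "k1" (the pictures are not rectified: a ray, as slopes to the right and down, at radius r is drawn at 1 + k1 r^2 times it, then the intrinsics apply), "xyz" and "rotation" of the camera in the world; the wrist camera has in their place "T_tool_cam" (4x4, takes a point from camera to tool coordinates, whose origin is the TCP and whose axes are the flange's). Camera axes: x right, y up, looking along -z (the intrinsics and any distortion apply to the point x, -y, -z); pixel columns grow to the right and rows downward; lengths in m; the calibration is good to about 2 mm. A picture is of the moment at which its call begins: read the wrist's pose just before it. There is no depth.
- close_job(): hands the job in, once; it reports no verdict.
The state is a dict: "time_s": time; "joints": joint angles; "qd": joint speeds; "joint_torque": joint torques, N m; "tcp_pos": TCP position; "eef_rot": TCP orientation; "contact_force": force on the tool from outside, world axes, zero at the start; "moment": the same for the moment, N m; "gripper_width": finger opening in m.
Only numpy, scipy, OpenCV 4.12 (cv2) and the standard library are available. Lean on these libraries where they do the work, as an engineer would, in place of code of your own. Each camera call takes 0.05 s, during which the arm holds its last target.

TASK

Load the welding jig: stand every tab plate from the plywood rack upright in a slot of the steel block, one to a slot and right down to its floor, and press the tube down past the sprung jaw until it is home in both forks with the jaw closed over it. Only when all that is loaded, drive the locking pin fully down with the mallet (never with the fingers), then stand the mallet upright on its face, back on the middle of its rubber mat. Leave the brick and the can where they are.

Things in the scene. Friction and masses are not known exactly. Their poses are not given: they have to be found in the camera images.
- block: dark steel block fixed to the bench, 116 x 112 x 35 mm high, with four slots cut from the top in a 2 x 2 pattern; each slot is 12.5 mm (local x) by 38.5 mm (local y) and 22 mm deep with a 2 mm lead-in. Origin: centre of its underside, z up
- slot0 (a point): centre of the FLOOR of one slot of the steel block (13 mm above the bench, 22 mm below the block's top); x is the slot's narrow direction, y its long direction. Slots are 60 mm apart in x, 54 mm apart in y
- slot1 (a point): centre of the FLOOR of one slot of the steel block (13 mm above the bench, 22 mm below the block's top); x is the slot's narrow direction, y its long direction. Slots are 60 mm apart in x, 54 mm apart in y
- slot2 (a point): centre of the FLOOR of one slot of the steel block (13 mm above the bench, 22 mm below the block's top); x is the slot's narrow direction, y its long direction. Slots are 60 mm apart in x, 54 mm apart in y
- slot3 (a point): centre of the FLOOR of one slot of the steel block (13 mm above the bench, 22 mm below the block's top); x is the slot's narrow direction, y its long direction. Slots are 60 mm apart in x, 54 mm apart in y
- rack: plywood stock rack fixed to the bench, same size and slot pattern as the steel block (slots 13.5 x 39.5 mm, 22 mm deep), in which the tab plates stand at the start. Origin: centre of its underside
- plate0: aluminium tab plate, 10 mm thick (local x), 36 mm wide (local y), 60 mm tall (z), with a dark round spot on each face; origin at the centre of its lower edge; 38 mm of it show above the rack or block. Three or four plates are there in any one start
- plate1: aluminium tab plate, 10 mm thick (local x), 36 mm wide (local y), 60 mm tall (z), with a dark round spot on each face; origin at the centre of its lower edge; 38 mm of it show above the rack or block. Three or four plates are there in any one start
- plate2: aluminium tab plate, 10 mm thick (local x), 36 mm wide (local y), 60 mm tall (z), with a dark round spot on each face; origin at the centre of its lower edge; 38 mm of it show above the rack or block. Three or four plates are there in any one start
- plate3: aluminium tab plate, 10 mm thick (local x), 36 mm wide (local y), 60 mm tall (z), with a dark round spot on each face; origin at the centre of its lower edge; 38 mm of it show above the rack or block. Three or four plates are there in any one start
- jig: grey jig bolted to the bench, base 12 mm thick, 100 x 136 mm under the forks with a tongue 56 mm wide towards the pin, with two steel forks 50 mm either side of the middle along local y and the locking pin 90 mm from the fork line on the local -x side (the robot's side). Origin: underside, below the middle of the fork line
- clip_seat (a point): middle of the tube's axis when home in the forks, 52 mm above the bench; axis along this point's y. Each fork (14 mm wide) opens upwards between a flared fixed wall (-x side, 74 mm high) and the sprung jaw (+x side), whose two small rollers overhang the tube 9 mm towards +x and 12.5 mm above this point. 86 mm are free between the forks
- jaw (a joint): angle of the sprung brass jaw (rad): 0 closed over the tube, growing as it is pushed outwards (+x); the tube passes at about 0.15 and needs about 6 to 12 N downwards
- lock_pin (a joint): how far the locking pin is driven down (m): 0 up, 0.012 fully down with its head on the housing; it needs about 7 to 10 N and stays where it is driven
- pin_top (a point): centre of the top of the locking pin's round head (22 mm across); it stands 61.5 mm above the bench when up, 49.5 mm when fully down. The round housing under it is 32 mm across and 45 mm high
- tube: aluminium tube, 22 mm in diameter and 170 mm long, with a square end plate 34 x 34 x 5 mm on each end (180 mm over all), lying on the end plates; origin at the middle of its axis (17 mm above the bench as it lies), axis along local y. 0.16 kg
- mallet: brass-headed mallet standing on its lower face, 0.42 kg: round head 50 mm across, 60 mm high, with a dark band; wooden handle 20 mm wide, 24 mm tall, level along local -x from 20 to 145 mm from the head axis, centre line 34 mm above the lower face. Origin: centre of the lower face. Centre of mass about 10 mm from the head axis
- mat: black rubber mat fixed on the bench, 110 x 110 x 3 mm, the mallet's place; origin: centre of its underside
- firebrick: bystander: white brick 70 x 110 x 55 mm, origin at centre of underside
- can: bystander: blue can 60 mm across, 140 mm high, origin at centre of underside
Not all that is in view belongs to the job. Of the things shaped like the block, the steel one is meant.

How it is judged:
By the outcome, as a careful person would: the job done as asked, in the order asked, and still so for the second after the job is handed in, with the robot touching nothing.
Of plate0, plate1, plate2, plate3 only 3 to 4 are there at a start; the rules pass over those that are not, and their reading is None.
At some moment in a run one of tube, mallet may be knocked a few centimetres aside while the robot is not near it.
It also fails if it takes over 192 s, if anything falls off the work surface, if the arm or the gripper's body presses on something with over 40 N, if the wrist force passes 120 N, or if a joint passes its speed limit or range.

## Working session

There is one attempt and no reset: what is moved stays moved. The work goes in short steps, Python scripts to look and compute and a tool call to move; the robot and the scene stay as the last step left them, time stands still between calls to the robot, and variables do not carry over. Pictures are saved under pics/ and viewed, and the job is handed in when it is done.

Besides the shell and the picture viewer there is one more tool, called as a command line: name --argument value ..., lists and objects as JSON in quotes. apply_moves: Moves the arm, as the interface text tells. Its arguments: {"type":"object","properties":{"commands":{"type":"array","items":{"type":"object","properties":{"grip":{"type":"number"},"dp":{"type":"array","items":{"type":"number"}},"yaw":{"type":"number"}}}},"newtons":{"type":"number"}},"required":["commands"]}

```bash
ls; mkdir -p pics; python3 - <<'E'
from plant import get_state, capture
import cv2
print(get_state())
for n in ["side","top","wrist"]:
    c=capture(n); cv2.imwrite(f"pics/{n}0.png",c["color"][:,:,::-1])
    print(n,{k:v for k,v in c.items() if k!="color"})
E
```

```text
pics
{'time_s': 0.0, 'joints': array([ 9.07029083e+01,  2.05923522e+01,  6.33216074e-01, -1.95546515e-02,
       -7.01356024e+01, -1.65071494e+01]), 'qd': array([-0.15883418, -0.00369278, -0.00217868, -0.04693559, -0.08640859,
       -0.09359693]), 'joint_torque': array([ 2.00795825e-03, -5.82716060e+01,  2.93054152e+01,  6.99746087e+00,
        6.78650526e-03, -1.59403389e-04]), 'tcp_pos': array([0.18373066, 0.64900262, 0.22560988]), 'eef_rot': array([ 1.79903943e+02, -9.29626154e-03, -1.58108930e+01]), 'contact_force': array([-0.46478266, -0.28803976,  0.00149992]), 'moment': array([-0.01524629, -0.03563948, -0.0217578 ]), 'gripper_width': 0.0875562227521968}
side {'camera_matrix': array([[421.27538107,   0.        , 246.54802953],
       [  0.        , 421.27538107, 190.81080766],
       [  0.        ,   0.        ,   1.        ]]), 'k1': -0.10717751357808471, 'xyz': array([-0.27646299, -0.83836441,  0.77251454]), 'rotation': array([ 5.86864961e+01,  5.67297081e-02, -4.19175456e+01])}
top {'camera_matrix': array([[371.51318902,   0.        , 250.37998924],
       [  0.        , 371.51318902, 194.89345274],
       [  0.        ,   0.        ,   1.        ]]), 'k1': -0.019389271316076925, 'xyz': array([0.32008746, 0.02401438, 1.11730509]), 'rotation': array([ 11.59327318,   0.2834309 , -94.94976844])}
wrist {'camera_matrix': array([[343.47166434,   0.        , 255.94196034],
       [  0.        , 343.47166434, 192.44148133],
       [  0.        ,   0.        ,   1.        ]]), 'k1': -0.05763013483663059, 'T_tool_cam': array([[-3.13743023e-04,  9.55663540e-01,  2.94460694e-01,
         8.03003429e-02],
       [ 9.99999950e-01,  3.14502794e-04,  4.47738992e-05,
         1.23068377e-03],
       [-4.98199281e-05,  2.94460693e-01, -9.55663590e-01,
        -1.56882440e-01],
       [ 0.00000000e+00,  0.00000000e+00,  0.00000000e+00,
         1.00000000e+00]])}
```

View pics/side0.png

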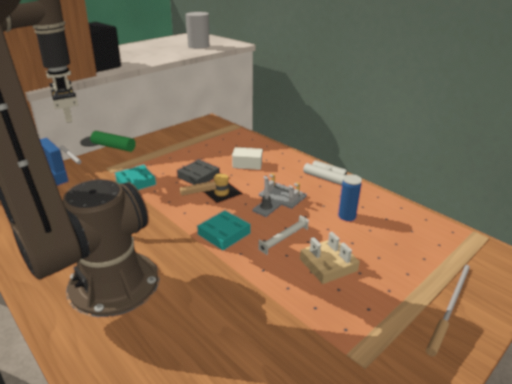

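View pics/top0.png

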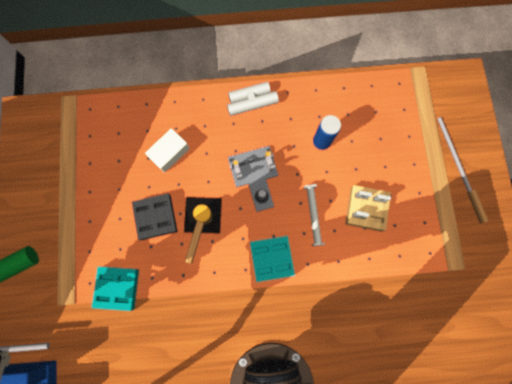

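View pics/wrist0.png

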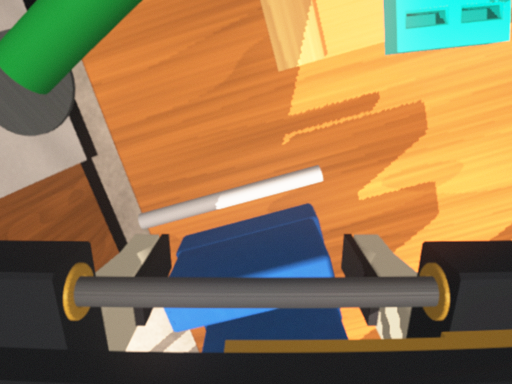

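Candidates in the top view. Block: dark grey (155,217) against teal (115,288) and teal (271,258); the dark one is the steel block. Tube: grey with end plates (315,215) against the white pair (253,98) and the silver rod (462,170). Rack: plywood (370,208). Mallet: on the black mat (203,215). Next I check the choice in one close crop.

```bash
cat > h.py <<'E'
import numpy as np, cv2
from scipy.spatial.transform import Rotation as Rn
from plant import get_state, capture
def fixed(c):
    return Rn.from_euler('xyz',c["rotation"],degrees=True).as_matrix(), np.array(c["xyz"])
def toolpose(s):
    T=np.eye(4);T[:3,:3]=Rn.from_euler('xyz',s["eef_rot"],degrees=True).as_matrix();T[:3,3]=s["tcp_pos"];return T
def campose(c,s=None):
    if "T_tool_cam" in c:
        T=toolpose(s)@c["T_tool_cam"];return T[:3,:3],T[:3,3]
    return fixed(c)
def shot(n,fn=None):
    s=get_state();c=capture(n);c["R"],c["t"]=campose(c,s)
    if fn: cv2.imwrite("pics/"+fn+".png",c["color"][:,:,::-1])
    return c,s
def proj(P,c):
    q=(np.atleast_2d(P)-c["t"])@c["R"]
    x=q[:,0]/-q[:,2];y=-q[:,1]/-q[:,2]
    k=1+c["k1"]*(x*x+y*y);K=c["camera_matrix"]
    return np.stack([K[0,0]*x*k+K[0,2],K[1,1]*y*k+K[1,2]],1)
def back(uv,z,c):
    K=c["camera_matrix"];uv=np.atleast_2d(np.array(uv,float))
    m=cv2.undistortPoints(uv.reshape(-1,1,2),K,np.array([c["k1"],0,0,0,0.])).reshape(-1,2)
    d=np.stack([m[:,0],-m[:,1],-np.ones(len(m))],1)@c["R"].T
    l=(z-c["t"][2])/d[:,2]
    return c["t"]+l[:,None]*d
def crop(c,x0,y0,x1,y1,f,fn):
    im=cv2.resize(c["color"][y0:y1,x0:x1],None,fx=f,fy=f,interpolation=cv2.INTER_CUBIC)
    cv2.imwrite("pics/"+fn+".png",im[:,:,::-1])
E
python3 - <<'E'
from h import *
c,s=shot("top"); crop(c,120,140,320,280,4,"top_a")
crop(c,220,130,400,250,4,"top_b")
for n,u,z in [("block",(155,217),.035),("rack",(371,207),.035),("mat",(203,215),.003),("mallet top",(202,213),.06),("handle end",(190,260),.034),("tube e1",(311,187),.017),("tube e2",(319,243),.017),("pin",(262,196),.0615),("fork",(253,165),.06)]:
    print(n,back(u,z,c).round(3))
E
```

```text
block [[0.5   0.296 0.035]]
rack [[ 0.474 -0.342  0.035]]
mat [[0.499 0.158 0.003]]
mallet top [[0.496 0.154 0.06 ]]
handle end [[0.367 0.2   0.034]]
tube e1 [[ 0.554 -0.175  0.017]]
tube e2 [[ 0.384 -0.179  0.017]]
pin [[ 0.53  -0.023  0.061]]
fork [[ 0.626 -0.005  0.06 ]]
```

View pics/top_a.png

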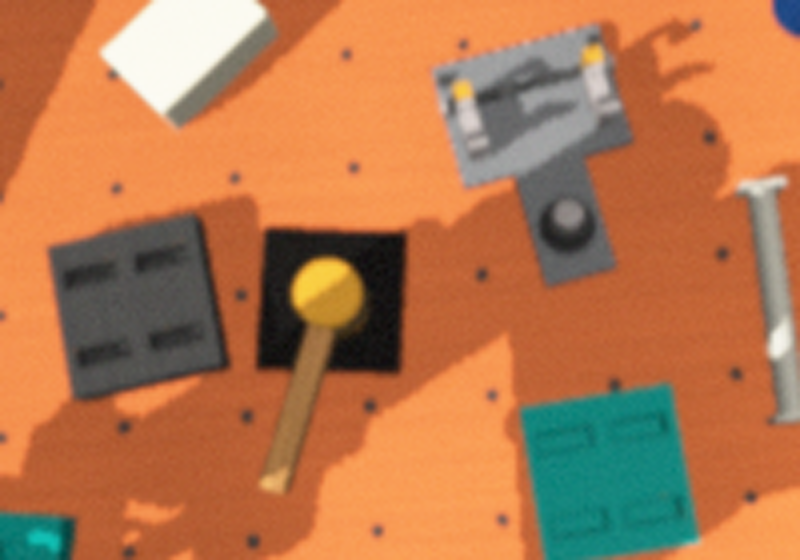

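View pics/top_b.png

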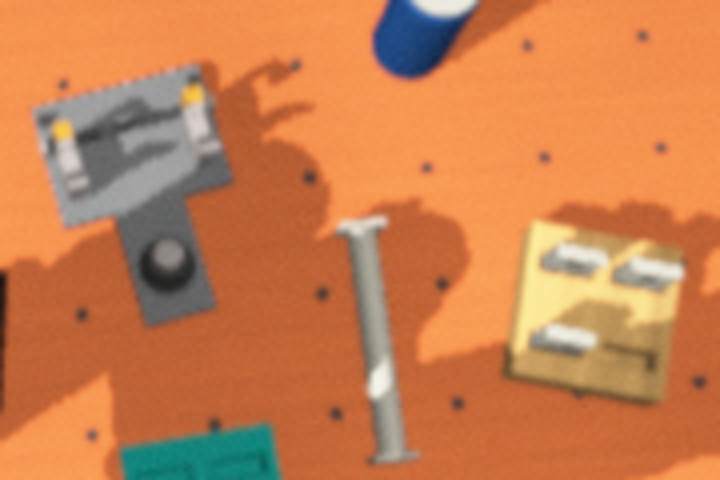

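The crop shows the dark block with four empty slots (slots at crop 90,273 / 160,258 / 103,352 / 176,335), the rack with three plates and one empty slot, and the tube with its end plates. That confirms the choice. Next: yaw angles and the first move.

```bash
cat >> h.py <<'E'
def plan(x,y,z,yaw,s=None):
    s=s or get_state();T=toolpose(s)
    d=T[:3,:3].T@(np.array([x,y,z])-T[:3,3])*1000
    dy=-((yaw-s["eef_rot"][2]+180)%360-180)
    print("dp",d.round(1).tolist(),"yaw(rad)",round(np.radians(dy),4),"|",np.linalg.norm(d).round(),round(dy,1),"deg; j6",s["joints"][5].round(1),'t',s["time_s"])
def ang(p): return np.degrees(np.arctan2(p[1],p[0]))
E
python3 - <<'E'
from h import *
c,s=shot("top")
def cor(pts,off,z):
    P=back(np.array(pts)/4+np.array(off),z,c); print(P.round(4)[:,:2].tolist(), P.mean(0).round(4))
    TL,TR,BR,BL=P
    print("sides",[np.linalg.norm(a-b).round(4) for a,b in((TL,TR),(TR,BR),(BR,BL),(BL,TL))],"yaw x-dir",ang(TL-BL),ang(TR-BR),"y-dir",ang(TL-TR)-90,ang(BL-BR)-90)
cor([(50,247),(197,215),(228,367),(77,398)],(120,140),.035)
cor([(535,220),(683,246),(662,397),(510,372)],(220,130),.035)
cor([(435,68),(598,24),(633,143),(465,187)],(120,140),.012)
a=back([(311,187),(319,243)],.017,c);print("tube",a.mean(0),ang(a[0]-a[1]))
plan(.5,.296-.0,.28,90)
plan(.5,.296-.0,.28,-90)
E
```

```text
[[0.5516, 0.3611], [0.5663, 0.2509], [0.451, 0.2331], [0.4379, 0.3441]] [0.5017 0.2973 0.035 ]
sides [np.float64(0.1112), np.float64(0.1167), np.float64(0.1117), np.float64(0.115)] yaw x-dir 8.539144268536548 8.748992113213655 y-dir 7.60622272023312 6.744732127395238
[[0.5449, -0.3004], [0.5155, -0.4077], [0.4052, -0.3742], [0.4332, -0.2659]] [ 0.4747 -0.337   0.035 ]
sides [np.float64(0.1113), np.float64(0.1153), np.float64(0.1118), np.float64(0.1169)] yaw x-dir -17.149107693849043 -16.914292011669076 y-dir -15.29600133336389 -14.489272366162183
[[0.6719, 0.0664], [0.6965, -0.063], [0.5988, -0.0805], [0.5755, 0.0507]] [ 0.6357 -0.0066  0.012 ]
sides [np.float64(0.1317), np.float64(0.0993), np.float64(0.1332), np.float64(0.0977)] yaw x-dir 9.278362377425667 10.135888640083925 y-dir 10.739018210241966 10.051430930765264
tube [ 0.46872459 -0.17718714  0.017     ] 1.1532268451666834
dp [400.5, 253.8, -53.7] yaw(rad) -1.8466 | 477.0 -105.8 deg; j6 -16.5 t 0.25
dp [400.5, 253.8, -53.7] yaw(rad) 1.295 | 477.0 74.2 deg; j6 -16.5 t 0.25
```

```bash
python3 - <<'E'
from h import *
plan(.4975,.327,.28,-82)
E
```

```text
dp [389.6, 224.7, -53.7] yaw(rad) 1.1553 | 453.0 66.2 deg; j6 -16.5 t 0.25
```

apply_moves --commands '[{"dp": [390,225,-54],"yaw": 1.155,"grip": 0.4},{"dp": [390,225,-54],"yaw": 1.155,"grip": 0.4},{"dp": [390,225,-54],"yaw": 1.155,"grip": 0.4},{"dp": [390,225,-54],"yaw": 1.155,"grip": 0.4},{"dp": [390,225,-54],"yaw": 1.155,"grip": 0.4},{"dp": [390,225,-54],"yaw": 1.155,"grip": 0.4},{"dp": [390,225,-54],"yaw": 1.155,"grip": 0.4},{"dp": [390,225,-54],"yaw": 1.155,"grip": 0.4},{"dp": [390,225,-54],"yaw": 1.155,"grip": 0.4},{"dp": [390,225,-54],"yaw": 1.155,"grip": 0.4}]' --newtons 30

```text
time_s: 1.5
tcp_pos: [0.4972, 0.3274, 0.2803]
eef_rot: [180.0, -0.0, -81.9]
contact_force: [-0.3, -0.5, 0.3]
gripper_width: 0.0348
```

```bash
python3 - <<'E'
from h import *
c,s=shot("wrist","w1"); print(s["tcp_pos"],s["eef_rot"],s["joints"],s["gripper_width"],s["qd"].round(2))
E
```

```text
[0.49715914 0.32743205 0.28026469] [ 1.79974449e+02 -1.31077239e-03 -8.19338758e+01] [ 5.21533848e+01  1.13883484e+01 -4.92146559e+00 -1.75401282e-02
 -7.37094518e+01 -4.40823379e+01] 0.034819790856496696 [ 0.82 -0.02 -0.12 -0.04 -0.03  0.07]
```

View pics/w1.png

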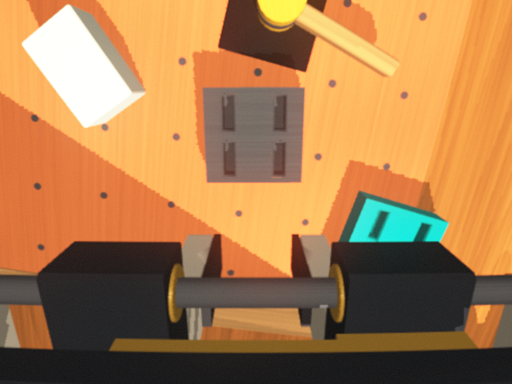

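```bash
python3 - <<'E'
from h import *
c,s=shot("wrist"); crop(c,190,75,320,195,6,"w1c")
E
```

```text
(no output)
```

View pics/w1c.png

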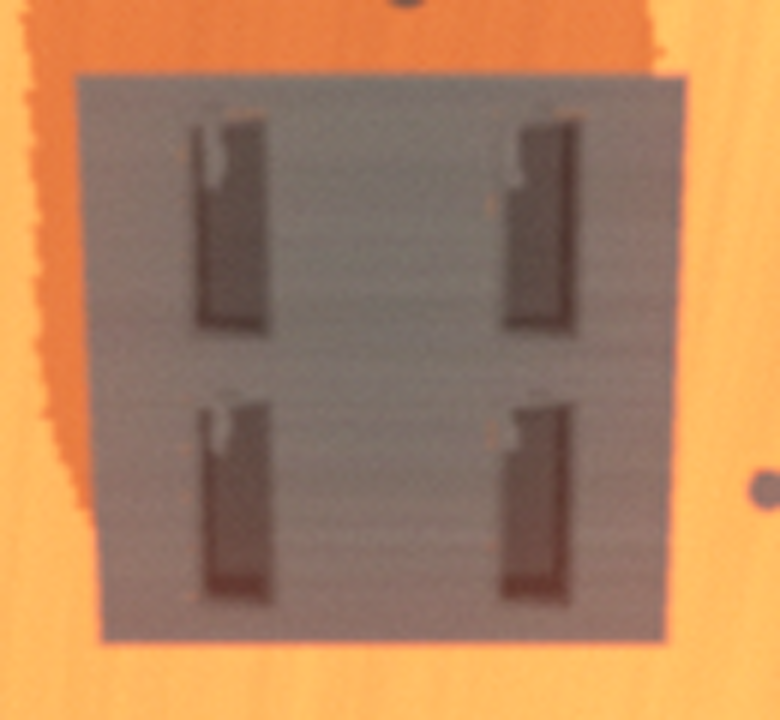

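```bash
cat >> h.py <<'E'
def rectfit(uv,z,c,Lx,Ly,guess):
    # uv: corners in order (+x,+y),(+x,-y),(-x,-y),(-x,+y)
    from scipy.optimize import least_squares
    m=np.array([(1,1),(1,-1),(-1,-1),(-1,1)])*np.array([Lx,Ly])/2
    def w(p):
        a=np.radians(p[2]);R=np.array([[np.cos(a),-np.sin(a)],[np.sin(a),np.cos(a)]])
        return np.c_[m@R.T+p[:2],np.full(4,z)]
    r=least_squares(lambda p:(proj(w(p),c)-uv).ravel(),guess,x_scale=[.01,.01,1])
    print("fit",r.x.round(4).tolist(),"resid px",r.fun.reshape(-1,2).round(1).tolist());return r.x
E
python3 - <<'E'
from h import *
c,s=shot("wrist")
o=np.array([190,75])
uv=np.array([(76,74),(101,642),(665,642),(686,74)])/6+o
# image left=+x, bottom=+y(away from camera) -> order (+x,+y)=BL
p=rectfit(uv[[1,0,3,2]],.035,c,.116,.112,[.5,.297,8])
a=np.radians(p[2]);R=np.array([[np.cos(a),-np.sin(a)],[np.sin(a),np.cos(a)]])
im=c["color"].copy()
for sx in(-1,1):
  for sy in(-1,1):
    ctr=np.array([sx*.03,sy*.027]);q=[]
    q=np.array([np.r_[R@(ctr+np.array([dx*.00625,dy*.01925]))+p[:2],.035] for dx,dy in((1,1),(1,-1),(-1,-1),(-1,1))])
    print((R@ctr+p[:2]).round(4),((proj(q,c)-o)*6).round().tolist())
E
```

```text
fit [0.5029, 0.3025, 8.1382] resid px [[-0.8, 0.7], [-0.6, -0.5], [0.7, -0.6], [0.7, 0.6]]
[0.4771 0.2715] [[504.0, 329.0], [507.0, 124.0], [573.0, 124.0], [569.0, 329.0]]
[0.4694 0.325 ] [[501.0, 599.0], [503.0, 408.0], [567.0, 408.0], [563.0, 599.0]]
[0.5365 0.28  ] [[195.0, 329.0], [189.0, 124.0], [256.0, 124.0], [259.0, 329.0]]
[0.5288 0.3334] [[202.0, 599.0], [197.0, 409.0], [261.0, 408.0], [264.0, 599.0]]
```

```bash
python3 - <<'E'
from h import *
plan(.483,-.308,.28,-106)
E
```

```text
dp [627.4, 103.7, 0.5] yaw(rad) 0.421 | 636.0 24.1 deg; j6 -44.1 t 1.65
```

apply_moves --commands '[{"dp": [627,104,0],"yaw": 0.421,"grip": 0.4},{"dp": [627,104,0],"yaw": 0.421,"grip": 0.4},{"dp": [627,104,0],"yaw": 0.421,"grip": 0.4},{"dp": [627,104,0],"yaw": 0.421,"grip": 0.4},{"dp": [627,104,0],"yaw": 0.421,"grip": 0.4},{"dp": [627,104,0],"yaw": 0.421,"grip": 0.4},{"dp": [627,104,0],"yaw": 0.421,"grip": 0.4},{"dp": [627,104,0],"yaw": 0.421,"grip": 0.4},{"dp": [627,104,0],"yaw": 0.421,"grip": 0.4},{"dp": [627,104,0],"yaw": 0.421,"grip": 0.4},{"dp": [627,104,0],"yaw": 0.421,"grip": 0.4},{"dp": [627,104,0],"yaw": 0.421,"grip": 0.4}]'

```text
time_s: 3.15
tcp_pos: [0.4823, -0.3086, 0.28]
eef_rot: [179.9, 0.0, -106.2]
contact_force: [-0.4, 1.1, -0.7]
gripper_width: 0.0352
```

```bash
python3 - <<'E'
from h import *
c,s=shot("wrist","w2"); print(s["tcp_pos"],s["eef_rot"],s["joints"].round(1),s["qd"].round(2))
crop(c,170,60,340,200,4,"w2c")
E
```

```text
[ 0.48230434 -0.30856443  0.28004923] [ 1.79948404e+02  9.73496145e-03 -1.06150543e+02] [-13.    9.2  -7.7  -0.  -73.2  -3.1] [ 1.95 -1.13 -0.69 -0.17  0.01 -0.5 ]
```

View pics/w2.png

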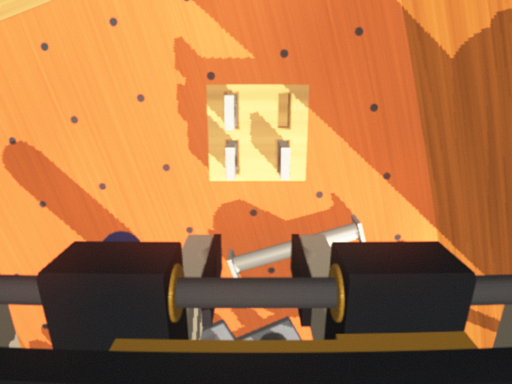

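View pics/w2c.png

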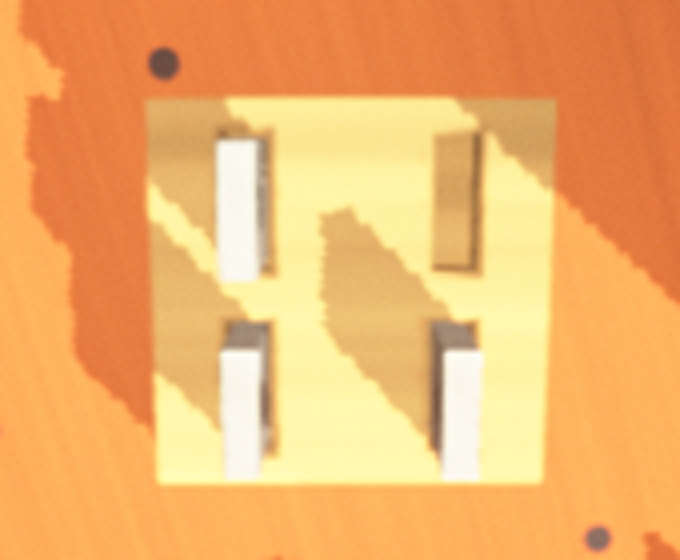

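```bash
python3 - <<'E'
from h import *
c,s=shot("wrist")
o=np.array([170,60]);f=lambda L:np.array(L)/4+o
p=rectfit(f([(156,485),(147,98),(557,98),(543,485)]),.035,c,.116,.112,[.475,-.337,-16])
a=np.radians(p[2]);R=np.array([[np.cos(a),-np.sin(a)],[np.sin(a),np.cos(a)]])
for sx,sy in((1,-1),(1,1),(-1,1),(-1,-1)): print("slot",sx,sy,(R@np.array([sx*.03,sy*.027])+p[:2]).round(4))
for n,L in (("A",[(221,281),(217,140),(258,140),(260,281)]),("B",[(225,479),(221,350),(263,350),(262,479)]),("C",[(443,480),(443,350),(481,350),(479,480)])):
    print(n);rectfit(f(L),.073,c,.010,.036,[*p[:2],-16])
E
```

```text
fit [0.473, -0.3342, -16.2417] resid px [[0.7, -0.5], [-0.4, 0.2], [0.2, 0.4], [-0.5, -0.3]]
slot 1 -1 [ 0.4942 -0.3685]
slot 1 1 [ 0.5093 -0.3166]
slot -1 1 [ 0.4517 -0.2998]
slot -1 -1 [ 0.4366 -0.3517]
A
fit [0.4935, -0.3687, -16.0448] resid px [[0.1, 0.0], [0.3, 0.0], [-0.2, -0.0], [-0.1, -0.0]]
B
fit [0.5086, -0.3168, -16.6266] resid px [[0.1, 0.1], [0.6, -0.2], [-0.6, -0.1], [-0.1, 0.2]]
C
fit [0.4518, -0.3002, -15.1975] resid px [[-0.1, 0.1], [0.1, 0.0], [-0.1, -0.1], [0.0, -0.0]]
```

```bash
python3 - <<'E'
from h import *
plan(.4518,-.3002,.12,-106.2)
plan(.4518,-.3002,.040,-106.2)
E
```

```text
dp [1.7, 31.6, 160.6] yaw(rad) 0.003 | 164.0 0.2 deg; j6 -3.1 t 3.25
dp [1.7, 31.6, 240.6] yaw(rad) 0.003 | 243.0 0.2 deg; j6 -3.1 t 3.25
```

apply_moves --commands '[{"dp": [1.7,31.6,60],"yaw": 0.003,"grip": 0.4},{"dp": [1.7,31.6,120],"yaw": 0.003,"grip": 0.4},{"dp": [1.7,31.6,160],"yaw": 0.003,"grip": 0.4},{"dp": [1.7,31.6,190],"yaw": 0.003,"grip": 0.4},{"dp": [1.7,31.6,215],"yaw": 0.003,"grip": 0.4},{"dp": [1.7,31.6,230],"yaw": 0.003,"grip": 0.4},{"dp": [1.7,31.6,240.5],"yaw": 0.003,"grip": 0.4},{"dp": [1.7,31.6,240.5],"yaw": 0.003,"grip": 0.4},{"dp": [1.7,31.6,240.5],"yaw": 0.003,"grip": 0},{"dp": [1.7,31.6,240.5],"yaw": 0.003,"grip": 0},{"dp": [1.7,31.6,240.5],"yaw": 0.003,"grip": 0}]'

```text
time_s: 4.62
tcp_pos: [0.4517, -0.3016, 0.0405]
eef_rot: [-179.9, 0.0, -106.3]
contact_force: [-0.0, -1.0, 0.5]
gripper_width: 0.0106
```

```bash
python3 - <<'E'
from h import *
c,s=shot("wrist","w3"); print(s["tcp_pos"],s["eef_rot"],s["contact_force"],s["gripper_width"])
E
```

```text
[ 0.45171869 -0.30163386  0.04054388] [-1.79948611e+02  1.00687125e-03 -1.06279602e+02] [-0.0011159  -1.01902141  0.53846835] 0.010640696125502546
```

View pics/w3.png

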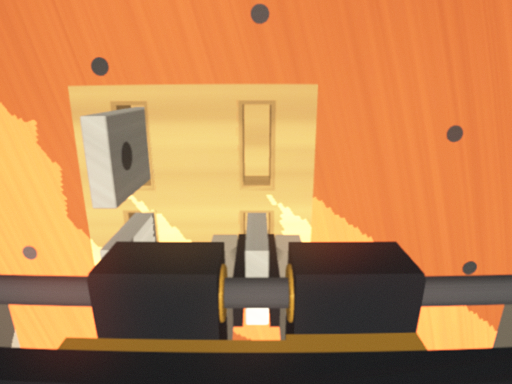

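```bash
python3 - <<'E'
from h import *
c,s=shot("wrist"); crop(c,210,190,310,290,7,"w3c"); crop(c,50,70,340,220,2.7,"w3d")
p=[0.473,-0.3342,-16.24]
a=np.radians(p[2]);R=np.array([[np.cos(a),-np.sin(a)],[np.sin(a),np.cos(a)]])
W=lambda x,y,z:np.r_[R@np.array([x,y])+p[:2],z]
print("rack corners",proj(np.array([W(.058,-.056,.035),W(-.058,-.056,.035),W(-.058,.02,.035),W(.058,.02,.035)]),c).round(1).tolist())
T=toolpose(s)
# held plate top back edge: tool y=+-5mm, tool x=+18 (if centred), z=-33mm from tcp
q=np.array([[x,y,-.0325,1] for x in(.018,-.018) for y in(-.005,.005)])
print("held",proj((q@T.T)[:,:3],c).round(1).tolist(),((proj((q@T.T)[:,:3],c)-[210,190])*7).round().tolist())
E
```

```text
rack corners [[67.7, 88.8], [319.4, 86.8], [311.9, 239.9], [90.0, 239.5]]
held [[244.8, 251.4], [269.8, 251.3], [245.7, 326.0], [268.8, 325.9]] [[244.0, 430.0], [419.0, 429.0], [250.0, 952.0], [411.0, 952.0]]
```

View pics/w3c.png

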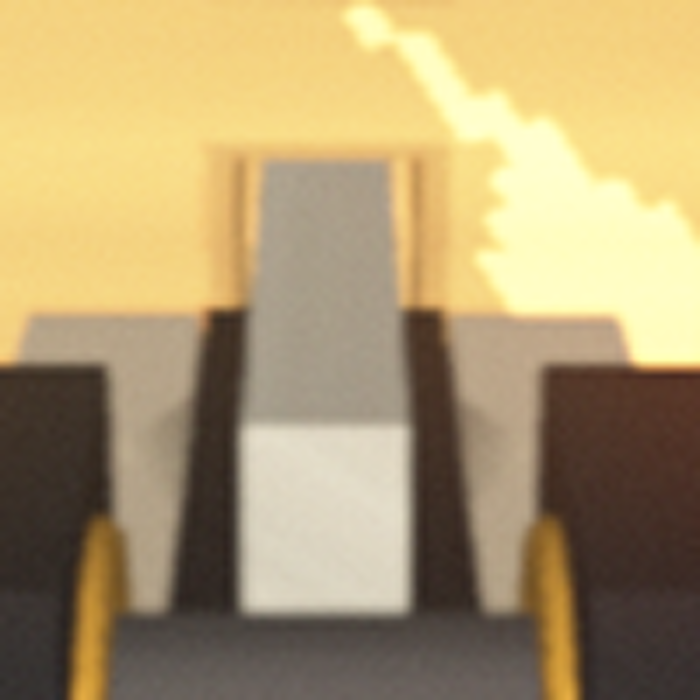

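View pics/w3d.png

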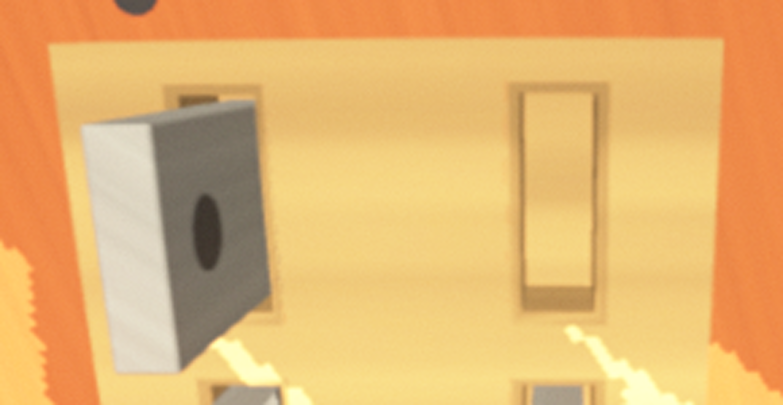

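```bash
python3 - <<'E'
from h import *
plan(.4694,.325,.16,-81.9)
plan(.4694,.325,.10,-81.9)
E
```

```text
dp [-606.5, 158.6, -119.6] yaw(rad) -0.4254 | 638.0 -24.4 deg; j6 -3.2 t 4.725
dp [-606.5, 158.6, -59.6] yaw(rad) -0.4254 | 630.0 -24.4 deg; j6 -3.2 t 4.725
```

apply_moves --commands '[{"dp": [0,0,-40],"yaw": 0,"grip": 0},{"dp": [0,0,-90],"yaw": 0,"grip": 0},{"dp": [-50,13,-120],"yaw": -0.03,"grip": 0},{"dp": [-606.5,158.6,-120],"yaw": -0.4254,"grip": 0},{"dp": [-606.5,158.6,-120],"yaw": -0.4254,"grip": 0},{"dp": [-606.5,158.6,-120],"yaw": -0.4254,"grip": 0},{"dp": [-606.5,158.6,-120],"yaw": -0.4254,"grip": 0},{"dp": [-606.5,158.6,-120],"yaw": -0.4254,"grip": 0},{"dp": [-606.5,158.6,-120],"yaw": -0.4254,"grip": 0},{"dp": [-606.5,158.6,-120],"yaw": -0.4254,"grip": 0},{"dp": [-606.5,158.6,-120],"yaw": -0.4254,"grip": 0},{"dp": [-606.5,158.6,-120],"yaw": -0.4254,"grip": 0}]'

```text
time_s: 6.22
tcp_pos: [0.4684, 0.3145, 0.1602]
eef_rot: [-180.0, 0.0, -81.9]
contact_force: [1.0, 0.2, 0.9]
gripper_width: 0.0101
```

```bash
python3 - <<'E'
from h import *
plan(.4694,.325,.09,-81.9)
E
```

```text
dp [-10.2, -2.4, 70.2] yaw(rad) 0.0003 | 71.0 0.0 deg; j6 -45.6 t 6.225
```

apply_moves --commands '[{"dp": [0,0,40],"yaw": 0,"grip": 0},{"dp": [0,0,70],"yaw": 0,"grip": 0},{"dp": [0,0,70],"yaw": 0,"grip": 0},{"dp": [0,0,70],"yaw": 0,"grip": 0}]'

```text
time_s: 6.72
tcp_pos: [0.4695, 0.3128, 0.0912]
eef_rot: [-179.9, 0.0, -81.9]
contact_force: [0.1, 0.2, 0.0]
gripper_width: 0.0095
```

```bash
python3 - <<'E'
from h import *
c,s=shot("wrist","w4"); print(s["tcp_pos"],s["eef_rot"],s["contact_force"],s["gripper_width"])
plan(.4694,.325,.09,-81.9)
p=[0.5029,0.3025,8.14]
a=np.radians(p[2]);R=np.array([[np.cos(a),-np.sin(a)],[np.sin(a),np.cos(a)]])
W=lambda x,y,z:np.r_[R@np.array([x,y])+p[:2],z]
im=c["color"].copy()
def poly(P,col):
    q=proj(np.array(P),c); cv2.polylines(im,[(q*16).round().astype(np.int32)],True,col,1,cv2.LINE_AA,4)
poly([W(x*.058,y*.056,.035) for x,y in((1,1),(1,-1),(-1,-1),(-1,1))],(255,0,0))
for sx in(-1,1):
  for sy in(-1,1): poly([W(sx*.03+x*.00625,sy*.027+y*.01925,.035) for x,y in((1,1),(1,-1),(-1,-1),(-1,1))],(0,255,0))
cv2.imwrite("pics/w4o.png",cv2.resize(im,None,fx=1.5,fy=1.5,interpolation=cv2.INTER_CUBIC)[:420,:,::-1])
E
```

```text
[0.46947314 0.31277866 0.09120185] [-1.79936092e+02  2.73763590e-02 -8.18900061e+01] [0.08566362 0.19250256 0.00495941] 0.00952784209604611
dp [-11.9, -1.4, 1.6] yaw(rad) 0.0001 | 12.0 0.0 deg; j6 -45.5 t 6.775
```

View pics/w4o.png

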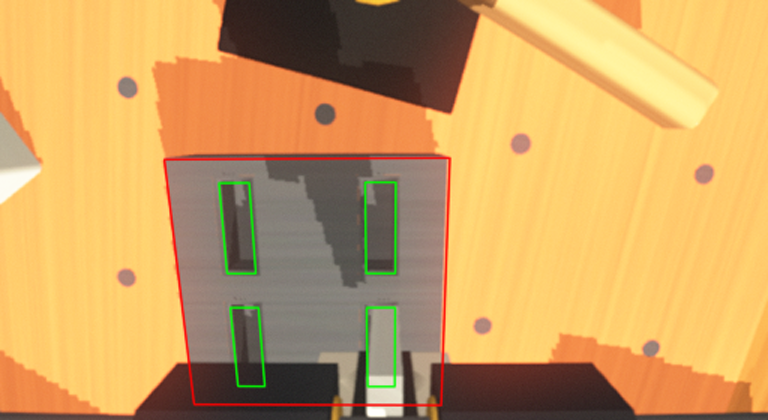

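apply_moves --commands '[{"dp": [-12,0,10],"yaw": 0,"grip": 0},{"dp": [-12,0,16],"yaw": 0,"grip": 0},{"dp": [-12,0,16],"yaw": 0,"grip": 0},{"dp": [-12,0,16],"yaw": 0,"grip": 0}]'

```text
time_s: 7.28
tcp_pos: [0.4672, 0.3243, 0.0741]
eef_rot: [180.0, -0.0, -81.9]
contact_force: [0.2, 0.1, -0.9]
gripper_width: 0.0096
```

```bash
cat >> h.py <<'E'
def block_overlay(fn):
    c,s=shot("wrist");print(s["tcp_pos"].round(4),s["eef_rot"].round(2),s["contact_force"].round(1),s["gripper_width"].round(4))
    p=[0.5029,0.3025,8.14]
    a=np.radians(p[2]);R=np.array([[np.cos(a),-np.sin(a)],[np.sin(a),np.cos(a)]])
    W=lambda x,y,z:np.r_[R@np.array([x,y])+p[:2],z]
    im=cv2.resize(c["color"],None,fx=1.5,fy=1.5,interpolation=cv2.INTER_CUBIC)
    def poly(P,col):
        q=proj(np.array(P),c)*1.5; cv2.polylines(im,[(q*16).round().astype(np.int32)],True,col,1,cv2.LINE_AA,4)
    poly([W(x*.058,y*.056,.035) for x,y in((1,1),(1,-1),(-1,-1),(-1,1))],(255,0,0))
    for sx in(-1,1):
      for sy in(-1,1): poly([W(sx*.03+x*.00625,sy*.027+y*.01925,.035) for x,y in((1,1),(1,-1),(-1,-1),(-1,1))],(0,255,0))
    cv2.imwrite(f"pics/{fn}.png",im[:450,:,::-1]); return c,s
E
python3 - <<'E'
from h import *
c,s=block_overlay("w5"); plan(.4694,.325,.07,-81.9,s)
E
```

```text
Traceback (most recent call last):
  File "h.py", line 46, in block_overlay
    c,s=shot("wrist");print(s["tcp_pos"].round(4),s["eef_rot"].round(2),s["contact_force"].round(1),s["gripper_width"].round(4))
                                                                                                    ^^^^^^^^^^^^^^^^^^^^^^^^
AttributeError: 'float' object has no attribute 'round'
```

```bash
sed -i 's/s\["gripper_width"\].round(4)/round(float(s["gripper_width"]),4)/' h.py
python3 - <<'E'
from h import *
c,s=block_overlay("w5"); plan(.4694,.325,.07,-81.9,s)
E
```

```text
[0.4672 0.3243 0.0742] [-179.99    0.    -81.9 ] [ 0.8 -0.3 -0.6] 0.0099
dp [-0.4, -2.2, 4.2] yaw(rad) 0.0 | 5.0 0.0 deg; j6 -46.4 t 7.325
```

View pics/w5.png

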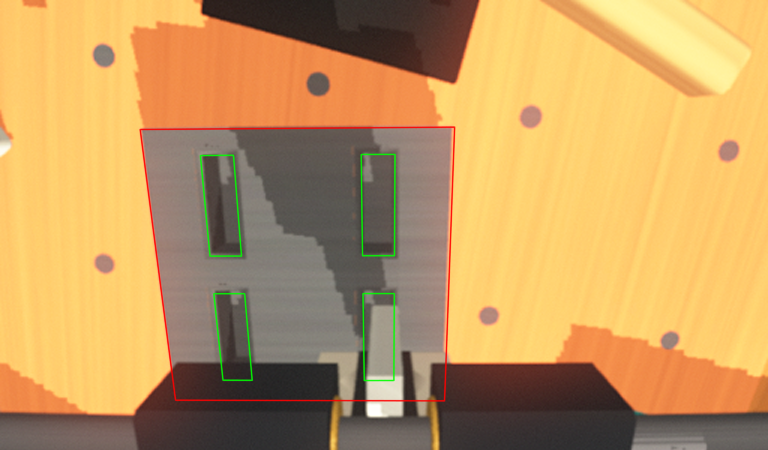

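```bash
python3 - <<'E'
import cv2
im=cv2.imread("pics/w5.png")[130:400,190:410]; cv2.imwrite("pics/w5z.png",cv2.resize(im,None,fx=2.2,fy=2.2,interpolation=cv2.INTER_CUBIC))
E
```

```text
(no output)
```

View pics/w5z.png

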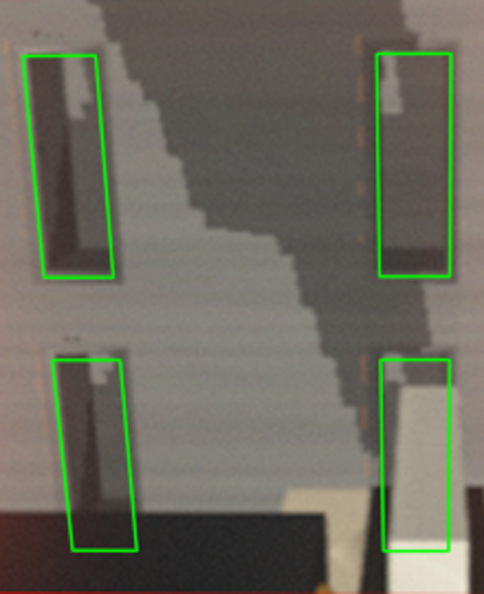

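apply_moves --commands '[{"dp": [0,-2.2,4],"yaw": 0,"grip": 0},{"dp": [0,-2.2,4],"yaw": 0,"grip": 0},{"dp": [0,-2.2,4],"yaw": 0,"grip": 0}]'

```text
time_s: 7.75
tcp_pos: [0.4693, 0.3246, 0.07]
eef_rot: [180.0, -0.0, -81.9]
contact_force: [-0.2, -1.3, -1.2]
gripper_width: 0.0096
```

```bash
python3 - <<'E'
from h import *
plan(.4694,.325,.04,-81.9)
E
```

```text
dp [-0.4, -0.1, 30.0] yaw(rad) -0.0001 | 30.0 -0.0 deg; j6 -46.2 t 7.75
```

apply_moves --commands '[{"dp": [0,0,6],"yaw": 0,"grip": 0},{"dp": [0,0,12],"yaw": 0,"grip": 0},{"dp": [0,0,17],"yaw": 0,"grip": 0},{"dp": [0,0,22],"yaw": 0,"grip": 0},{"dp": [0,0,26],"yaw": 0,"grip": 0},{"dp": [0,0,29.5],"yaw": 0,"grip": 0},{"dp": [0,0,29.5],"yaw": 0,"grip": 0}]'

```text
time_s: 8.62
tcp_pos: [0.4694, 0.3247, 0.0406]
eef_rot: [-180.0, 0.0, -81.9]
contact_force: [-0.4, -0.4, -0.4]
gripper_width: 0.0099
```

```bash
python3 - <<'E'
from h import *
s=get_state();print(s["tcp_pos"],s["contact_force"],s["moment"])
E
```

```text
[0.46935767 0.32465824 0.04057411] [-0.43265098 -0.43307841 -0.35242607] [ 0.08940125 -0.05005959 -0.0403073 ]
```

apply_moves --commands '[{"dp": [0,0,1.5],"yaw": 0,"grip": 0},{"dp": [0,0,1.5],"yaw": 0,"grip": 0.35},{"dp": [0,0,1.0],"yaw": 0,"grip": 0.35},{"dp": [0,0,0],"yaw": 0,"grip": 0.35},{"dp": [0,0,-30],"yaw": 0,"grip": 0.35},{"dp": [0,0,-80],"yaw": 0,"grip": 0.35},{"dp": [0,0,-110],"yaw": 0,"grip": 0.35},{"dp": [0,0,-110],"yaw": 0,"grip": 0.35},{"dp": [0,0,-110],"yaw": 0,"grip": 0.35}]'

```text
time_s: 9.75
tcp_pos: [0.4689, 0.3243, 0.15]
eef_rot: [180.0, -0.0, -81.9]
contact_force: [0.2, -0.3, -0.9]
gripper_width: 0.0308
```

```bash
python3 - <<'E'
from h import *
c,s=block_overlay("w6"); plan(.509,-.3167,.13,-106.2,s)
E
```

```text
[0.4689 0.3243 0.15  ] [ 1.7996e+02 -1.0000e-02 -8.1910e+01] [ 0.2 -0.3 -0.9] 0.0308
dp [640.3, 50.5, 20.2] yaw(rad) 0.4239 | 643.0 24.3 deg; j6 -46.2 t 9.75
```

View pics/w6.png

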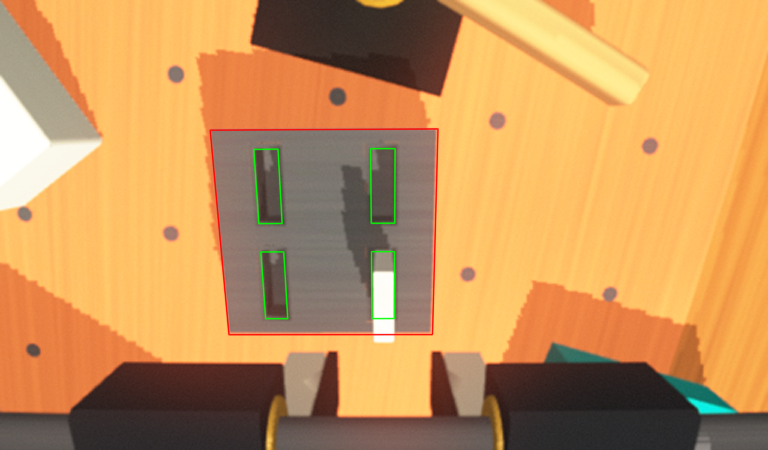

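The plate stands in the near-right slot (picture 383,305). Next plate B.

apply_moves --commands '[{"dp": [640.3,50.5,0],"yaw": 0.4239,"grip": 0.4},{"dp": [640.3,50.5,0],"yaw": 0.4239,"grip": 0.4},{"dp": [640.3,50.5,0],"yaw": 0.4239,"grip": 0.4},{"dp": [640.3,50.5,0],"yaw": 0.4239,"grip": 0.4},{"dp": [640.3,50.5,0],"yaw": 0.4239,"grip": 0.4},{"dp": [640.3,50.5,0],"yaw": 0.4239,"grip": 0.4},{"dp": [640.3,50.5,0],"yaw": 0.4239,"grip": 0.4},{"dp": [640.3,50.5,0],"yaw": 0.4239,"grip": 0.4},{"dp": [640.3,50.5,0],"yaw": 0.4239,"grip": 0.4},{"dp": [640.3,50.5,0],"yaw": 0.4239,"grip": 0.4},{"dp": [640.3,50.5,20],"yaw": 0.4239,"grip": 0.4},{"dp": [640.3,50.5,50],"yaw": 0.4239,"grip": 0.4}]'

```text
time_s: 11.3
tcp_pos: [0.509, -0.3177, 0.0986]
eef_rot: [179.9, 0.0, -106.3]
contact_force: [-0.1, 1.1, -0.3]
gripper_width: 0.0351
```

apply_moves --commands '[{"dp": [0,0,0],"yaw": 0,"grip": 0.4},{"dp": [0,0,0],"yaw": 0,"grip": 0.4}]'

```text
time_s: 11.55
tcp_pos: [0.5098, -0.316, 0.1007]
eef_rot: [180.0, -0.0, -106.1]
contact_force: [-0.1, 0.0, 0.5]
gripper_width: 0.0349
```

```bash
python3 - <<'E'
from h import *
c,s=shot("wrist","w7"); plan(.509,-.3167,.04,-106.2,s);print(s["tcp_pos"])
E
```

```text
dp [0.9, 0.5, 60.7] yaw(rad) 0.0014 | 61.0 0.1 deg; j6 -3.0 t 11.55
[ 0.50978194 -0.31596756  0.1007239 ]
```

View pics/w7.png

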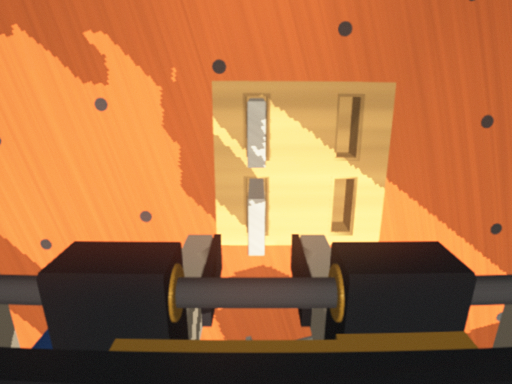

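Above plate B (column 257, centred between the jaws).

apply_moves --commands '[{"dp": [1,0.5,30],"yaw": 0,"grip": 0.4},{"dp": [1,0.5,50],"yaw": 0,"grip": 0.4},{"dp": [1,0.5,60.5],"yaw": 0,"grip": 0.4},{"dp": [1,0.5,60.5],"yaw": 0,"grip": 0.4},{"dp": [1,0.5,60.5],"yaw": 0,"grip": 0},{"dp": [1,0.5,60.5],"yaw": 0,"grip": 0},{"dp": [1,0.5,60.5],"yaw": 0,"grip": 0}]'

```text
time_s: 12.48
tcp_pos: [0.5091, -0.3173, 0.0406]
eef_rot: [-179.9, -0.0, -106.2]
contact_force: [-0.0, -2.0, -0.2]
gripper_width: 0.0103
```

```bash
python3 - <<'E'
from h import *
s=get_state();print(s["tcp_pos"],s["contact_force"],s["gripper_width"])
plan(.5288,.3334,.16,-81.9,s)
E
```

```text
[ 0.50909033 -0.31733069  0.040631  ] [-0.02076163 -2.03735486 -0.18665665] 0.010302082163430228
dp [-630.4, 162.3, -119.5] yaw(rad) -0.4239 | 662.0 -24.3 deg; j6 -2.9 t 12.475
```

apply_moves --commands '[{"dp": [0,0,-40],"yaw": 0,"grip": 0},{"dp": [0,0,-90],"yaw": 0,"grip": 0},{"dp": [-50,13,-120],"yaw": -0.03,"grip": 0},{"dp": [-630.4,162.3,-120],"yaw": -0.4239,"grip": 0},{"dp": [-630.4,162.3,-120],"yaw": -0.4239,"grip": 0},{"dp": [-630.4,162.3,-120],"yaw": -0.4239,"grip": 0},{"dp": [-630.4,162.3,-120],"yaw": -0.4239,"grip": 0},{"dp": [-630.4,162.3,-120],"yaw": -0.4239,"grip": 0},{"dp": [-630.4,162.3,-120],"yaw": -0.4239,"grip": 0},{"dp": [-630.4,162.3,-120],"yaw": -0.4239,"grip": 0},{"dp": [-630.4,162.3,-120],"yaw": -0.4239,"grip": 0},{"dp": [-630.4,162.3,-120],"yaw": -0.4239,"grip": 0}]'

```text
time_s: 13.98
tcp_pos: [0.5272, 0.2987, 0.1604]
eef_rot: [-180.0, 0.0, -81.9]
contact_force: [0.7, 0.0, -0.3]
gripper_width: 0.0097
```

```bash
python3 - <<'E'
from h import *
plan(.5288,.3334,.07,-81.9)
E
```

```text
dp [-34.1, -6.4, 90.4] yaw(rad) 0.0003 | 97.0 0.0 deg; j6 -39.9 t 13.975
```

apply_moves --commands '[{"dp": [-34,-4,20],"yaw": 0,"grip": 0},{"dp": [-34,-4,60],"yaw": 0,"grip": 0},{"dp": [-34,-4,84],"yaw": 0,"grip": 0},{"dp": [-34,-4,84],"yaw": 0,"grip": 0},{"dp": [-34,-4,84],"yaw": 0,"grip": 0}]'

```text
time_s: 14.6
tcp_pos: [0.5274, 0.3312, 0.0772]
eef_rot: [-179.9, 0.0, -81.9]
contact_force: [0.3, 0.3, -0.3]
gripper_width: 0.0097
```

```bash
python3 - <<'E'
from h import *
c,s=block_overlay("w8");plan(.5288,.3334,.07,-81.9,s)
E
```

```text
[0.5274 0.3312 0.0772] [-1.7993e+02  3.0000e-02 -8.1890e+01] [ 0.3  0.3 -0.3] 0.0097
dp [-2.0, -1.7, 7.2] yaw(rad) 0.0001 | 8.0 0.0 deg; j6 -42.0 t 14.6
```

View pics/w8.png

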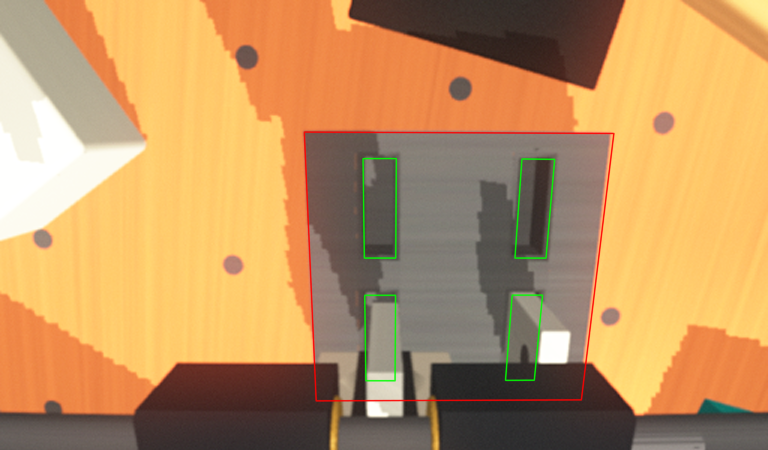

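apply_moves --commands '[{"dp": [-2,-1.7,6],"yaw": 0,"grip": 0},{"dp": [-2,-1.7,7],"yaw": 0,"grip": 0},{"dp": [-2,-1.7,7],"yaw": 0,"grip": 0}]'

```text
time_s: 15.02
tcp_pos: [0.5281, 0.333, 0.0692]
eef_rot: [-180.0, 0.0, -81.9]
contact_force: [-0.3, 0.2, -0.7]
gripper_width: 0.0099
```

```bash
python3 - <<'E'
from h import *
plan(.5288,.3334,.04,-81.9)
E
```

```text
dp [-0.3, -0.7, 29.2] yaw(rad) -0.0 | 29.0 -0.0 deg; j6 -42.0 t 15.025
```

apply_moves --commands '[{"dp": [-0.3,-0.6,6],"yaw": 0,"grip": 0},{"dp": [-0.3,-0.6,12],"yaw": 0,"grip": 0},{"dp": [-0.3,-0.6,17],"yaw": 0,"grip": 0},{"dp": [-0.3,-0.6,22],"yaw": 0,"grip": 0},{"dp": [-0.3,-0.6,26],"yaw": 0,"grip": 0},{"dp": [-0.3,-0.6,29],"yaw": 0,"grip": 0},{"dp": [-0.3,-0.6,29],"yaw": 0,"grip": 0}]'

```text
time_s: 15.9
tcp_pos: [0.5287, 0.3334, 0.0406]
eef_rot: [-180.0, -0.0, -81.9]
contact_force: [-2.3, -1.7, 4.6]
gripper_width: 0.0097
```

apply_moves --commands '[{"dp": [0,0,0.5],"yaw": 0,"grip": 0},{"dp": [0,0,0],"yaw": 0,"grip": 0.35},{"dp": [0,0,0],"yaw": 0,"grip": 0.35},{"dp": [0,0,0],"yaw": 0,"grip": 0.35},{"dp": [0,0,-30],"yaw": 0,"grip": 0.35},{"dp": [0,0,-80],"yaw": 0,"grip": 0.35},{"dp": [0,0,-110],"yaw": 0,"grip": 0.35},{"dp": [0,0,-110],"yaw": 0,"grip": 0.35},{"dp": [0,0,-110],"yaw": 0,"grip": 0.35}]'

```text
time_s: 17.02
tcp_pos: [0.5282, 0.3332, 0.1494]
eef_rot: [180.0, -0.0, -81.9]
contact_force: [0.3, 0.3, 0.6]
gripper_width: 0.0307
```

```bash
python3 - <<'E'
from h import *
c,s=block_overlay("w9"); plan(.4938,-.3687,.13,-106.2,s)
E
```

```text
[0.5282 0.3332 0.1494] [ 1.7995e+02 -1.0000e-02 -8.1910e+01] [0.3 0.3 0.6] 0.0307
dp [690.1, 132.8, 19.6] yaw(rad) 0.4239 | 703.0 24.3 deg; j6 -42.0 t 17.025
```

View pics/w9.png

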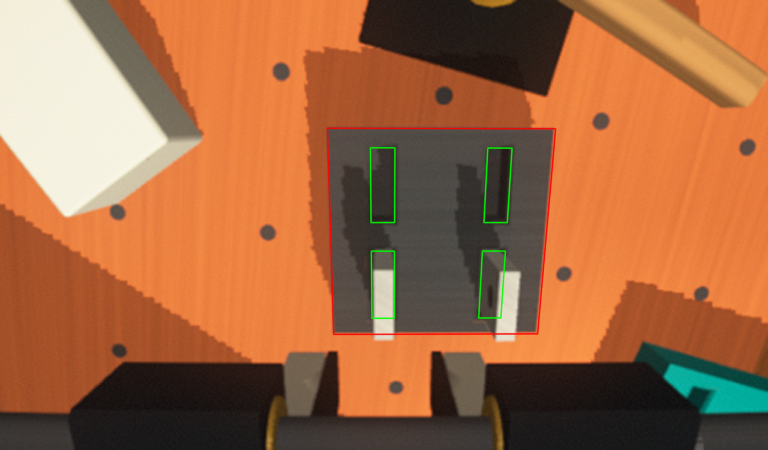

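Two plates are in (383,305 and 508,305). Back for plate A.

apply_moves --commands '[{"dp": [690,133,0],"yaw": 0.4239,"grip": 0.4},{"dp": [690,133,0],"yaw": 0.4239,"grip": 0.4},{"dp": [690,133,0],"yaw": 0.4239,"grip": 0.4},{"dp": [690,133,0],"yaw": 0.4239,"grip": 0.4},{"dp": [690,133,0],"yaw": 0.4239,"grip": 0.4},{"dp": [690,133,0],"yaw": 0.4239,"grip": 0.4},{"dp": [690,133,0],"yaw": 0.4239,"grip": 0.4},{"dp": [690,133,0],"yaw": 0.4239,"grip": 0.4},{"dp": [690,133,0],"yaw": 0.4239,"grip": 0.4},{"dp": [690,133,0],"yaw": 0.4239,"grip": 0.4},{"dp": [690,133,0],"yaw": 0.4239,"grip": 0.4},{"dp": [690,133,0],"yaw": 0.4239,"grip": 0.4}]'

```text
time_s: 18.58
tcp_pos: [0.4927, -0.3714, 0.148]
eef_rot: [179.8, -0.0, -106.4]
contact_force: [-0.1, 0.4, -1.1]
gripper_width: 0.0345
```

```bash
python3 - <<'E'
from h import *
plan(.4938,-.3687,.10,-106.2)
E
```

```text
dp [-2.9, -0.5, 48.0] yaw(rad) -0.0035 | 48.0 -0.2 deg; j6 2.5 t 18.575
```

apply_moves --commands '[{"dp": [0,0,30],"yaw": 0,"grip": 0.4},{"dp": [0,0,49],"yaw": 0,"grip": 0.4},{"dp": [0,0,49],"yaw": 0,"grip": 0.4}]'

```text
time_s: 18.95
tcp_pos: [0.4928, -0.3673, 0.0987]
eef_rot: [179.7, 0.0, -106.2]
contact_force: [-0.5, -0.7, -0.4]
gripper_width: 0.0351
```

```bash
python3 - <<'E'
from h import *
plan(.4938,-.3687,.04,-106.2)
E
```

```text
dp [1.1, -1.7, 58.7] yaw(rad) 0.0003 | 59.0 0.0 deg; j6 2.4 t 18.95
```

apply_moves --commands '[{"dp": [1.1,-1.4,30],"yaw": 0,"grip": 0.4},{"dp": [1.1,-1.4,48],"yaw": 0,"grip": 0.4},{"dp": [1.1,-1.4,58.5],"yaw": 0,"grip": 0.4},{"dp": [1.1,-1.4,58.5],"yaw": 0,"grip": 0.4},{"dp": [1.1,-1.4,58.5],"yaw": 0,"grip": 0},{"dp": [1.1,-1.4,58.5],"yaw": 0,"grip": 0},{"dp": [1.1,-1.4,58.5],"yaw": 0,"grip": 0}]'

```text
time_s: 19.82
tcp_pos: [0.4955, -0.37, 0.0432]
eef_rot: [-179.9, -0.0, -106.2]
contact_force: [-0.5, -0.1, -0.4]
gripper_width: 0.0105
```

```bash
python3 - <<'E'
from h import *
s=get_state();print(s["tcp_pos"],s["contact_force"],s["gripper_width"])
plan(.4771,.2715,.16,-81.9,s)
plan(.5365,.28,.16,-81.9,s)
E
```

```text
[ 0.49550193 -0.36995217  0.04315485] [-0.46243699 -0.0752635  -0.37816919] 0.010531497305918479
dp [-610.9, 196.4, -117.1] yaw(rad) -0.4239 | 652.0 -24.3 deg; j6 2.5 t 19.825
dp [-635.6, 141.7, -117.0] yaw(rad) -0.4239 | 662.0 -24.3 deg; j6 2.5 t 19.825
```

apply_moves --commands '[{"dp": [0,0,-40],"yaw": 0,"grip": 0},{"dp": [0,0,-90],"yaw": 0,"grip": 0},{"dp": [-50,16,-117],"yaw": -0.03,"grip": 0},{"dp": [-611,196.4,-117],"yaw": -0.4239,"grip": 0},{"dp": [-611,196.4,-117],"yaw": -0.4239,"grip": 0},{"dp": [-611,196.4,-117],"yaw": -0.4239,"grip": 0},{"dp": [-611,196.4,-117],"yaw": -0.4239,"grip": 0},{"dp": [-611,196.4,-117],"yaw": -0.4239,"grip": 0},{"dp": [-611,196.4,-117],"yaw": -0.4239,"grip": 0},{"dp": [-611,196.4,-117],"yaw": -0.4239,"grip": 0},{"dp": [-611,196.4,-117],"yaw": -0.4239,"grip": 0},{"dp": [-611,196.4,-117],"yaw": -0.4239,"grip": 0}]'

```text
time_s: 21.32
tcp_pos: [0.4773, 0.2471, 0.1601]
eef_rot: [-180.0, 0.0, -81.9]
contact_force: [1.6, 0.0, 0.0]
gripper_width: 0.0095
```

```bash
python3 - <<'E'
from h import *
plan(.4771,.2715,.078,-81.9)
E
```

```text
dp [-24.2, -3.2, 82.1] yaw(rad) 0.0004 | 86.0 0.0 deg; j6 -40.2 t 21.325
```

apply_moves --commands '[{"dp": [-24,-3,20],"yaw": 0,"grip": 0},{"dp": [-24,-3,60],"yaw": 0,"grip": 0},{"dp": [-24,-3,82],"yaw": 0,"grip": 0},{"dp": [-24,-3,82],"yaw": 0,"grip": 0},{"dp": [-24,-3,82],"yaw": 0,"grip": 0}]'

```text
time_s: 21.95
tcp_pos: [0.4779, 0.2695, 0.0786]
eef_rot: [-179.9, 0.0, -81.9]
contact_force: [0.3, -0.5, -0.6]
gripper_width: 0.0099
```

```bash
python3 - <<'E'
from h import *
c,s=block_overlay("w10");plan(.4771,.2715,.072,-81.9,s)
E
```

```text
[0.4779 0.2695 0.0786] [-1.7993e+02  3.0000e-02 -8.1890e+01] [ 0.3 -0.5 -0.6] 0.0099
dp [-2.1, 0.5, 6.6] yaw(rad) 0.0002 | 7.0 0.0 deg; j6 -41.8 t 21.95
```

View pics/w10.png

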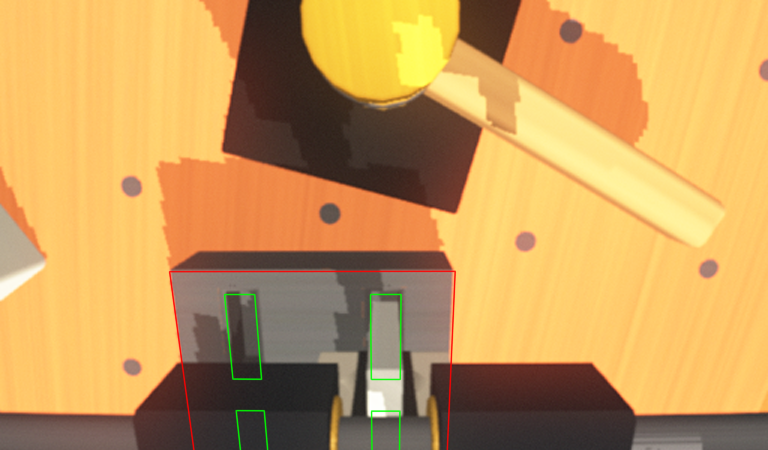

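apply_moves --commands '[{"dp": [-2.1,0.5,6],"yaw": 0,"grip": 0},{"dp": [-2.1,0.5,6.5],"yaw": 0,"grip": 0},{"dp": [-2.1,0.5,6.5],"yaw": 0,"grip": 0}]'

```text
time_s: 22.38
tcp_pos: [0.4765, 0.2712, 0.0712]
eef_rot: [-180.0, 0.0, -81.9]
contact_force: [-0.7, 0.0, -0.3]
gripper_width: 0.0098
```

```bash
python3 - <<'E'
from h import *
plan(.4771,.2715,.043,-81.9)
E
```

```text
dp [-0.3, -0.6, 28.2] yaw(rad) 0.0001 | 28.0 0.0 deg; j6 -42.0 t 22.375
```

apply_moves --commands '[{"dp": [-0.3,-0.6,6],"yaw": 0,"grip": 0},{"dp": [-0.3,-0.6,12],"yaw": 0,"grip": 0},{"dp": [-0.3,-0.6,17],"yaw": 0,"grip": 0},{"dp": [-0.3,-0.6,22],"yaw": 0,"grip": 0},{"dp": [-0.3,-0.6,26],"yaw": 0,"grip": 0},{"dp": [-0.3,-0.6,28.5],"yaw": 0,"grip": 0},{"dp": [-0.3,-0.6,28.5],"yaw": 0,"grip": 0}]'

```text
time_s: 23.25
tcp_pos: [0.4771, 0.2714, 0.0431]
eef_rot: [-180.0, -0.0, -81.9]
contact_force: [-2.0, -1.7, 5.2]
gripper_width: 0.0099
```

apply_moves --commands '[{"dp": [0,0,0.5],"yaw": 0,"grip": 0},{"dp": [0,0,0],"yaw": 0,"grip": 0.35},{"dp": [0,0,0],"yaw": 0,"grip": 0.35},{"dp": [0,0,0],"yaw": 0,"grip": 0.35},{"dp": [0,0,-30],"yaw": 0,"grip": 0.35},{"dp": [0,0,-80],"yaw": 0,"grip": 0.35},{"dp": [0,0,-130],"yaw": 0,"grip": 0.35},{"dp": [0,0,-180],"yaw": 0,"grip": 0.35},{"dp": [0,0,-200],"yaw": 0,"grip": 0.35},{"dp": [0,0,-200],"yaw": 0,"grip": 0.35}]'

```text
time_s: 24.5
tcp_pos: [0.4777, 0.2721, 0.2443]
eef_rot: [-179.8, 0.1, -81.9]
contact_force: [-0.5, 1.0, -1.2]
gripper_width: 0.0307
```

```bash
python3 - <<'E'
from h import *
c,s=block_overlay("w11")
c,s=shot("top","top1")
plan(.60,.06,.28,-79,s);print(s["joints"].round(1))
E
```

```text
[0.4777 0.2721 0.2443] [-1.7984e+02  1.3000e-01 -8.1900e+01] [-0.5  1.  -1.2] 0.0307
dp [226.8, -92.0, -37.5] yaw(rad) -0.0508 | 248.0 -2.9 deg; j6 -42.0 t 24.55
[ 50.1   8.  -14.   -0.  -67.9 -42. ]
```

View pics/w11.png

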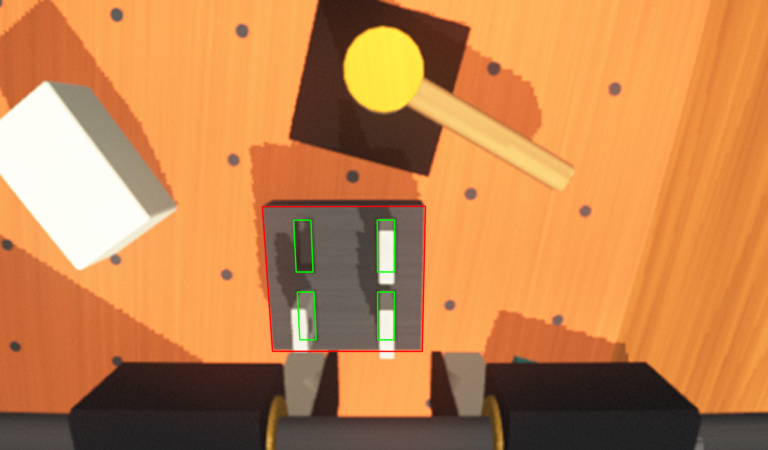

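View pics/top1.png

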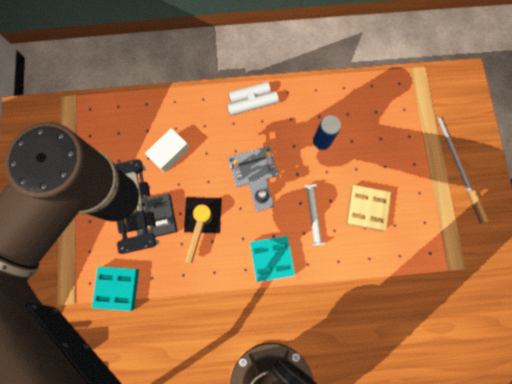

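All three plates stand in the block (the w11 picture shows them at 386,255 / 386,330 / 300,330). Next: look at the jig.

```bash
python3 - <<'E'
from h import *
plan(.59,.02,.28,-80)
E
```

```text
dp [264.7, -76.8, -38.3] yaw(rad) -0.0333 | 278.0 -1.9 deg; j6 -42.0 t 24.6
```

apply_moves --commands '[{"dp": [264.7,-76.8,-36],"yaw": -0.033,"grip": 0.4},{"dp": [264.7,-76.8,-36],"yaw": -0.033,"grip": 0.4},{"dp": [264.7,-76.8,-36],"yaw": -0.033,"grip": 0.4},{"dp": [264.7,-76.8,-36],"yaw": -0.033,"grip": 0.4},{"dp": [264.7,-76.8,-36],"yaw": -0.033,"grip": 0.4},{"dp": [264.7,-76.8,-36],"yaw": -0.033,"grip": 0.4},{"dp": [264.7,-76.8,-36],"yaw": -0.033,"grip": 0.4},{"dp": [264.7,-76.8,-36],"yaw": -0.033,"grip": 0.4}]'

```text
time_s: 25.6
tcp_pos: [0.5899, 0.0212, 0.278]
eef_rot: [179.9, 0.0, -79.9]
contact_force: [0.7, 0.1, 0.5]
gripper_width: 0.035
```

```bash
python3 - <<'E'
from h import *
c,s=shot("wrist","w12");print(s["tcp_pos"],s["eef_rot"],s["qd"].round(2)); crop(c,160,50,360,240,4,"w12c")
E
```

```text
[0.58994095 0.02115006 0.27798364] [ 1.79946311e+02  1.45144236e-03 -7.99394668e+01] [ 0.27 -0.33  0.25  0.11 -0.1   0.05]
```

View pics/w12.png

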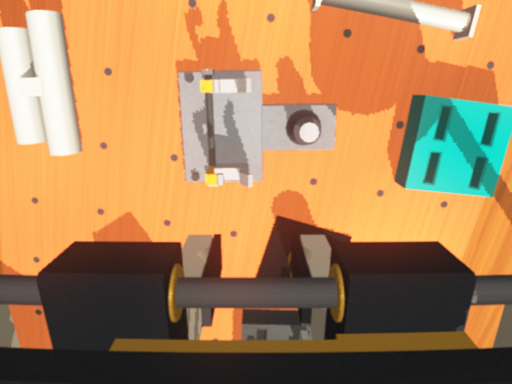

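View pics/w12c.png

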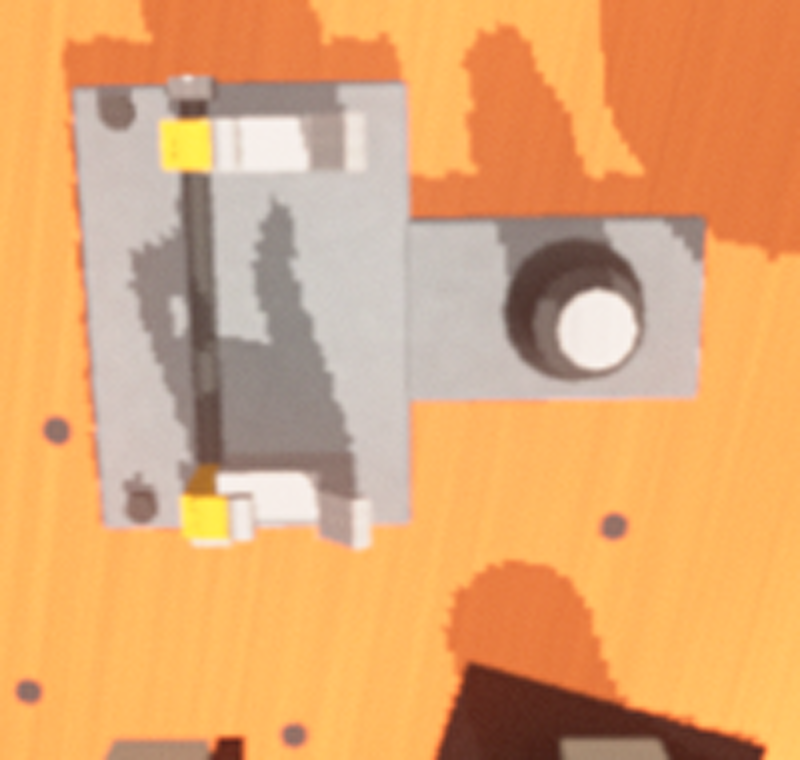

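```bash
python3 - <<'E'
from h import *
c,s=shot("wrist")
f=lambda L:np.array(L)/4+np.array([160,50])
p=rectfit(f([(105,525),(73,88),(406,84),(410,523)]),.012,c,.100,.136,[.635,-.007,10])
a=np.radians(p[2]);R=np.array([[np.cos(a),-np.sin(a)],[np.sin(a),np.cos(a)]])
for n,uv,z in (("pin",(598,330),.0615),("housing",(573,309),.045),("tongueT",(705,217),.012),("tongueB",(698,400),.012),("tongue/base T",(410,219),.012),("tb B",(410,400),.012),
  ("wall top farL",(345,113),.074),("wall topfar R",(366,172),.074),("wall near L",(330,492),.074),("wall near R",(371,548),.074),
  ("yel up L",(160,119),.065),("yel up R",(212,170),.065),("yel lo L",(181,497),.065),("yel lo R",(228,542),.065)):
    w=back(f([uv]),z,c)[0]; print(n,w.round(4),"local to rect mm",(R.T@(w[:2]-p[:2])*1000).round(1))
E
```

```text
fit [0.6361, -0.0036, 10.7298] resid px [[-1.1, 1.6], [-0.9, -0.9], [1.1, -1.3], [0.8, 1.1]]
pin [ 0.5385 -0.0226  0.0615] local to rect mm [-99.4  -0.5]
housing [ 0.5438 -0.0255  0.045 ] local to rect mm [-94.7  -4.3]
tongueT [ 0.5053 -0.0567  0.012 ] local to rect mm [-138.3  -27.8]
tongueB [ 0.4943 -0.0021  0.012 ] local to rect mm [-139.    27.9]
tongue/base T [ 0.5925 -0.0403  0.012 ] local to rect mm [-49.6 -27.9]
tb B [0.5827 0.0137 0.012 ] local to rect mm [-49.2  26.9]
wall top farL [ 0.615  -0.0657  0.074 ] local to rect mm [-32.3 -57.1]
wall topfar R [ 0.6073 -0.0525  0.074 ] local to rect mm [-37.3 -42.7]
wall near L [0.6026 0.0315 0.074 ] local to rect mm [-26.3  40.8]
wall near R [0.589  0.0451 0.074 ] local to rect mm [-37.2  56.7]
yel up L [ 0.662  -0.0563  0.065 ] local to rect mm [ 15.7 -56.6]
yel up R [ 0.647  -0.0459  0.065 ] local to rect mm [  2.8 -43.6]
yel lo L [0.6431 0.0424 0.065 ] local to rect mm [15.5 43.9]
yel lo R [0.6284 0.053  0.065 ] local to rect mm [ 3. 57.]
```

```bash
python3 - <<'E'
from h import *
plan(.615,.035,.17,-79.3)
E
```

```text
dp [-9.3, -27.0, 108.4] yaw(rad) -0.0109 | 112.0 -0.6 deg; j6 -10.9 t 25.7
```

apply_moves --commands '[{"dp": [-9.3,-27,50],"yaw": -0.011,"grip": 0.4},{"dp": [-9.3,-27,108],"yaw": -0.011,"grip": 0.4},{"dp": [-9.3,-27,108],"yaw": -0.011,"grip": 0.4},{"dp": [-9.3,-27,108],"yaw": -0.011,"grip": 0.4},{"dp": [-9.3,-27,108],"yaw": -0.011,"grip": 0.4}]'

```text
time_s: 26.32
tcp_pos: [0.6169, 0.0345, 0.1737]
eef_rot: [-179.7, 0.0, -79.3]
contact_force: [0.1, 0.3, 0.2]
gripper_width: 0.035
```

```bash
python3 - <<'E'
from h import *
c,s=shot("wrist","w13");print(s["tcp_pos"],s["eef_rot"],s["qd"].round(2)); crop(c,190,30,390,230,4,"w13c")
E
```

```text
[0.61687059 0.03451143 0.17368308] [-1.79733539e+02  1.14106906e-02 -7.93495548e+01] [-0.05 -0.01 -0.5  -0.32  0.44 -0.  ]
```

View pics/w13.png

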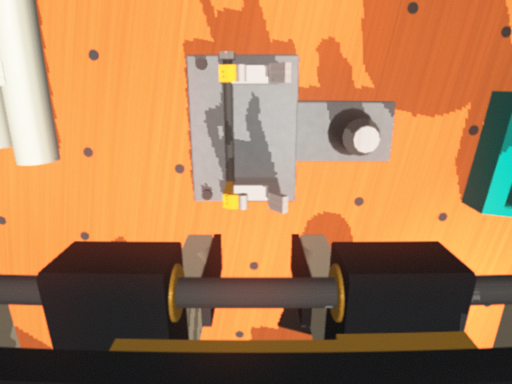

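View pics/w13c.png

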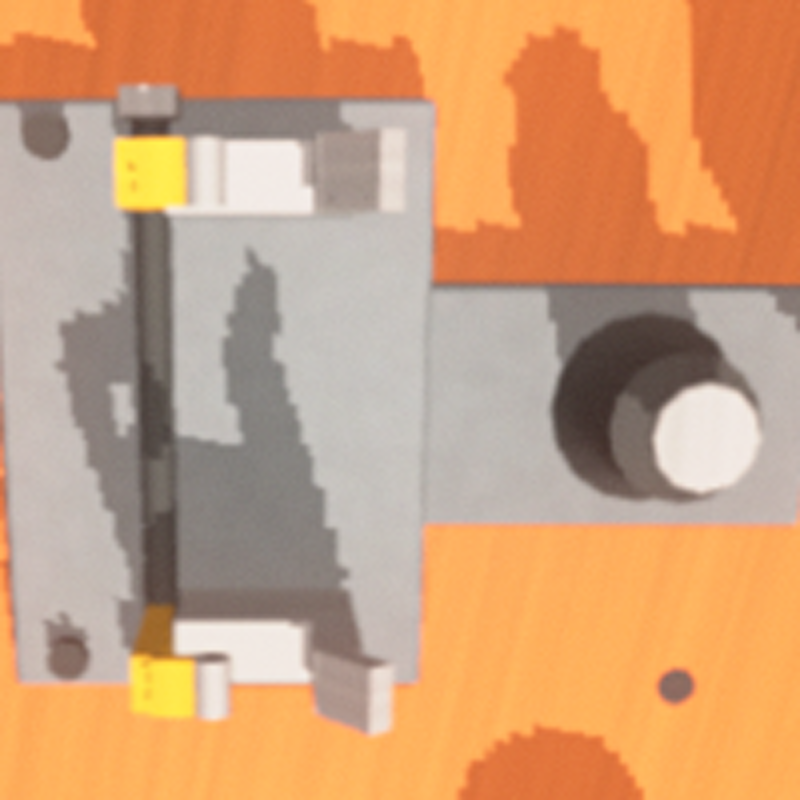

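```bash
python3 - <<'E'
from h import *
c,s=shot("wrist")
f=lambda L:np.array(L)/4+np.array([190,30])
r1,r2=back(f([(205,174),(213,687)]),.0645,c); pin=back(f([(707,438)]),.0615,c)[0]
w=back(f([(405,130),(405,212),(391,660),(388,735)]),.074,c)
m=(r1+r2)/2; d=r2-r1; print("rollers",r1.round(4),r2.round(4),"sep",np.linalg.norm(d[:2]),"yaw",ang(d)-90,"pin",pin.round(4))
a=np.radians(ang(d)-90);R=np.array([[np.cos(a),-np.sin(a)],[np.sin(a),np.cos(a)]])
print("mid",m,"pin local to roller mid",(R.T@(pin-m)[:2]*1000).round(1))
print("walls rel roller mid",((w-m)[:,:2]@R*1000).round(1).tolist())
print("seat from rollers",m[:2]+R@[-.009,0],"seat from pin",pin[:2]+R@[.09,0])
t=f([(434,101),(418,683),(18,683)]);print("base corners local",((back(t,.012,c)-m)[:,:2]@R*1000).round(1).tolist())
E
```

```text
rollers [ 0.6443 -0.0528  0.0645] [0.6255 0.045  0.0645] sep 0.09958300116247684 yaw 10.884100921000922 pin [ 0.539  -0.0228  0.0615]
mid [ 0.63487723 -0.00392682  0.0645    ] pin local to roller mid [-97.7  -0.4]
walls rel roller mid [[-35.8, -56.7], [-36.1, -42.8], [-35.3, 41.1], [-35.1, 56.8]]
seat from rollers [ 0.62603913 -0.00562623] seat from pin [ 0.62739972 -0.00581973]
base corners local [[-47.8, -66.8], [-47.8, 66.7], [50.1, 66.3]]
```

```bash
python3 - <<'E'
from h import *
plan(.43,-.178,.25,1.2)
E
```

```text
dp [174.3, 222.0, -77.9] yaw(rad) -1.4062 | 293.0 -80.6 deg; j6 -10.7 t 26.425
```

apply_moves --commands '[{"dp": [0,0,-40],"yaw": -0.1,"grip": 0.5},{"dp": [174.3,222,-77],"yaw": -1.4062,"grip": 0.5},{"dp": [174.3,222,-77],"yaw": -1.4062,"grip": 0.5},{"dp": [174.3,222,-77],"yaw": -1.4062,"grip": 0.5},{"dp": [174.3,222,-77],"yaw": -1.4062,"grip": 0.5},{"dp": [174.3,222,-77],"yaw": -1.4062,"grip": 0.5},{"dp": [174.3,222,-77],"yaw": -1.4062,"grip": 0.5},{"dp": [174.3,222,-77],"yaw": -1.4062,"grip": 0.5},{"dp": [174.3,222,-77],"yaw": -1.4062,"grip": 0.5},{"dp": [174.3,222,-77],"yaw": -1.4062,"grip": 0.5},{"dp": [174.3,222,-77],"yaw": -1.4062,"grip": 0.5},{"dp": [174.3,222,-77],"yaw": -1.4062,"grip": 0.5}]'

```text
time_s: 27.92
tcp_pos: [0.4294, -0.178, 0.2476]
eef_rot: [180.0, 0.0, 1.1]
contact_force: [-0.3, 0.0, -0.3]
gripper_width: 0.0437
```

```bash
python3 - <<'E'
from h import *
c,s=shot("wrist","w14");print(s["tcp_pos"],s["eef_rot"],s["qd"].round(2),s["joints"].round(1))
E
```

```text
[ 0.42939028 -0.17804987  0.2475515 ] [1.79999223e+02 4.73581528e-03 1.13454380e+00] [-0.07  0.04  0.04 -0.05 -0.    0.44] [  1.8  -0.6 -22.7   0.  -67.9  89.3]
```

View pics/w14.png

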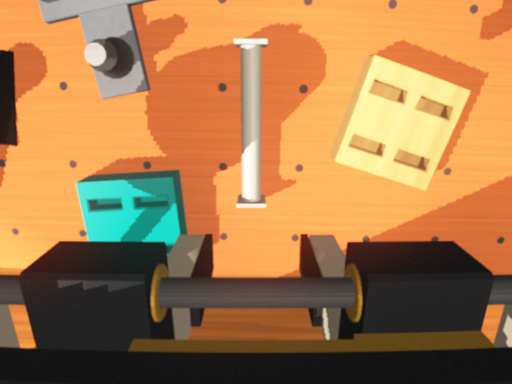

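```bash
python3 - <<'E'
from h import *
c,s=shot("wrist"); crop(c,205,25,305,215,4,"w14c")
E
```

```text
(no output)
```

View pics/w14c.png

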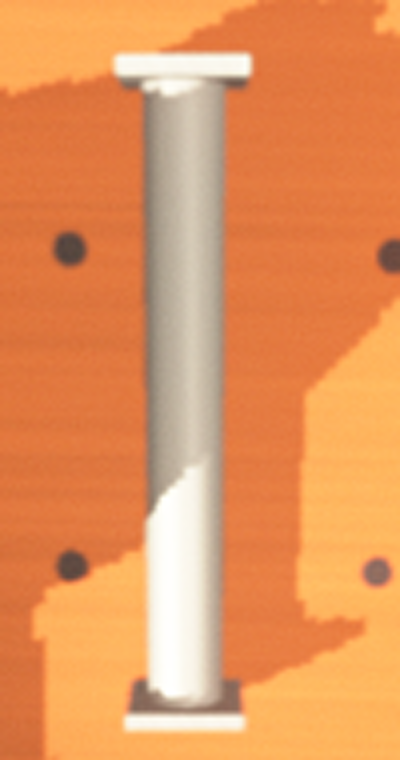

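```bash
python3 - <<'E'
from h import *
c,s=shot("wrist")
f=lambda L:np.array(L)/4+np.array([205,25])
e=back(f([(182.5,65.5),(184.5,722.5)]),.034,c); d=e[0]-e[1]
print(e.round(4),np.linalg.norm(d),"yaw",ang(d),"mid",e.mean(0))
e2=back(f([(183.5,100),(184.5,680)]),.02,c);print("tube midline",e2.round(4),ang(e2[0]-e2[1]))
m=e.mean(0);plan(m[0],m[1],.10,ang(d)); plan(m[0],m[1],.003,ang(d))
E
```

```text
[[ 0.5537 -0.1715  0.034 ]
 [ 0.3793 -0.1748  0.034 ]] 0.17442503159626427 yaw 1.0895509136371562 mid [ 0.46649325 -0.17318884  0.034     ]
tube midline [[ 0.5469 -0.1717  0.02  ]
 [ 0.3876 -0.1745  0.02  ]] 1.0192890402990948
dp [37.3, -4.1, 147.5] yaw(rad) 0.0014 | 152.0 0.1 deg; j6 89.3 t 28.075
dp [37.3, -4.1, 244.5] yaw(rad) 0.0014 | 247.0 0.1 deg; j6 89.3 t 28.075
```

apply_moves --commands '[{"dp": [37.3,-4.1,60],"yaw": 0,"grip": 0.6},{"dp": [37.3,-4.1,120],"yaw": 0,"grip": 0.6},{"dp": [37.3,-4.1,170],"yaw": 0,"grip": 0.6},{"dp": [37.3,-4.1,200],"yaw": 0,"grip": 0.6},{"dp": [37.3,-4.1,200],"yaw": 0,"grip": 0.6},{"dp": [37.3,-4.1,200],"yaw": 0,"grip": 0.6}]'

```text
time_s: 28.82
tcp_pos: [0.4676, -0.1733, 0.0487]
eef_rot: [180.0, -0.1, 1.2]
contact_force: [0.1, 0.7, 0.5]
gripper_width: 0.0527
```

```bash
python3 - <<'E'
from h import *
plan(.4665,-.1731,.0055,1.06)
E
```

```text
dp [-1.1, -0.3, 43.2] yaw(rad) 0.0026 | 43.0 0.2 deg; j6 88.9 t 28.825
```

apply_moves --commands '[{"dp": [-1,-0.3,20],"yaw": 0.003,"grip": 0.6},{"dp": [-1,-0.3,36],"yaw": 0.003,"grip": 0.6},{"dp": [-1,-0.3,43],"yaw": 0.003,"grip": 0.6},{"dp": [-1,-0.3,43],"yaw": 0.003,"grip": 0.6},{"dp": [-1,-0.3,43],"yaw": 0.003,"grip": 0},{"dp": [-1,-0.3,43],"yaw": 0.003,"grip": 0},{"dp": [-1,-0.3,43],"yaw": 0.003,"grip": 0},{"dp": [-1,-0.3,43],"yaw": 0.003,"grip": 0}]' --newtons 50

```text
time_s: 29.82
tcp_pos: [0.4657, -0.1729, 0.0048]
eef_rot: [-180.0, -0.0, 1.0]
contact_force: [0.4, 1.3, 3.7]
gripper_width: 0.021
```

```bash
python3 - <<'E'
from h import *
s=get_state();print(s["tcp_pos"],s["eef_rot"],s["contact_force"],s["gripper_width"])
plan(.6267,-.0057,.16,-79.2,s)
plan(.4665,-.1731,.16,1.06,s)
c,s=shot("wrist","w15")
E
```

```text
[ 0.46568898 -0.17293264  0.00478623] [-1.79999347e+02 -2.05117201e-02  1.02405878e+00] [0.36875962 1.26179068 3.70319057] 0.021047862366480333
dp [164.0, -164.3, -155.2] yaw(rad) 1.4002 | 279.0 80.2 deg; j6 88.7 t 29.825
dp [0.9, 0.2, -155.2] yaw(rad) -0.0006 | 155.0 -0.0 deg; j6 88.7 t 29.825
```

View pics/w15.png

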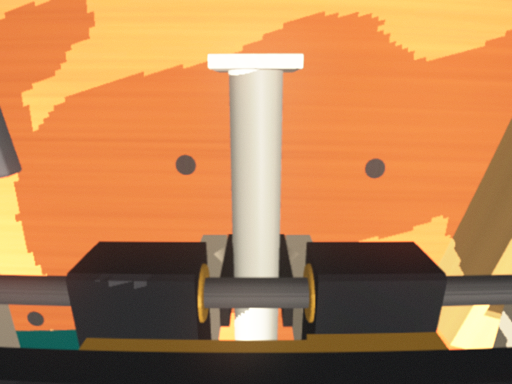

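apply_moves --commands '[{"dp": [0,0,-30],"yaw": 0,"grip": 0},{"dp": [0,0,-90],"yaw": 0,"grip": 0},{"dp": [0,0,-150],"yaw": 0,"grip": 0},{"dp": [0,0,-195],"yaw": 0.1,"grip": 0},{"dp": [164,-164.3,-195],"yaw": 1.4,"grip": 0},{"dp": [164,-164.3,-195],"yaw": 1.4,"grip": 0},{"dp": [164,-164.3,-195],"yaw": 1.4,"grip": 0},{"dp": [164,-164.3,-195],"yaw": 1.4,"grip": 0},{"dp": [164,-164.3,-195],"yaw": 1.4,"grip": 0},{"dp": [164,-164.3,-195],"yaw": 1.4,"grip": 0},{"dp": [164,-164.3,-195],"yaw": 1.4,"grip": 0},{"dp": [164,-164.3,-195],"yaw": 1.4,"grip": 0}]'

```text
time_s: 31.38
tcp_pos: [0.6262, -0.0058, 0.1989]
eef_rot: [179.9, 0.0, -79.1]
contact_force: [0.0, -0.0, -2.2]
gripper_width: 0.0208
```

apply_moves --commands '[{"dp": [0,0,30],"yaw": 0,"grip": 0},{"dp": [0,0,60],"yaw": 0,"grip": 0},{"dp": [0,0,85],"yaw": 0,"grip": 0},{"dp": [0,0,85],"yaw": 0,"grip": 0},{"dp": [0,0,85],"yaw": 0,"grip": 0}]'

```text
time_s: 32.0
tcp_pos: [0.6272, -0.0058, 0.1155]
eef_rot: [-179.9, -0.0, -79.1]
contact_force: [-0.1, 0.1, -1.3]
gripper_width: 0.0208
```

```bash
python3 - <<'E'
from h import *
c,s=shot("wrist","w16");print(s["tcp_pos"],s["eef_rot"],s["contact_force"],s["gripper_width"])
plan(.6267,-.0057,.09,-79.2,s)
E
```

```text
[ 0.62721235 -0.00580095  0.11551893] [-1.79946777e+02 -1.97521663e-02 -7.90733322e+01] [-0.06678183  0.07290254 -1.28676103] 0.020784267485805252
dp [-0.2, 0.5, 25.5] yaw(rad) 0.0022 | 26.0 0.1 deg; j6 -6.4 t 32.0
```

View pics/w16.png

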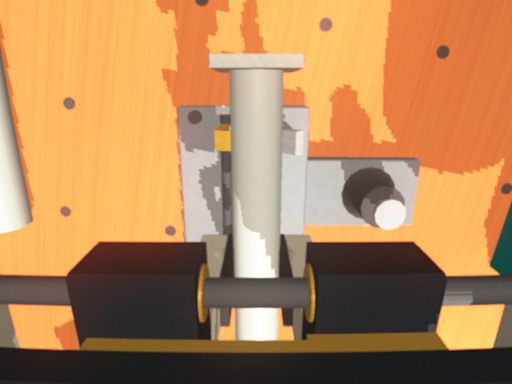

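apply_moves --commands '[{"dp": [-0.2,0.3,20],"yaw": 0,"grip": 0},{"dp": [-0.2,0.3,35],"yaw": 0,"grip": 0},{"dp": [-0.2,0.3,45],"yaw": 0,"grip": 0},{"dp": [-0.2,0.3,50],"yaw": 0,"grip": 0},{"dp": [-0.2,0.3,50],"yaw": 0,"grip": 0}]'

```text
time_s: 32.67
tcp_pos: [0.6262, -0.0057, 0.0644]
eef_rot: [180.0, -0.0, -79.2]
contact_force: [-0.9, -1.0, -1.6]
gripper_width: 0.0209
```

apply_moves --commands '[{"dp": [0,0,3],"yaw": 0,"grip": 0},{"dp": [0,0,6],"yaw": 0,"grip": 0},{"dp": [0,0,8],"yaw": 0,"grip": 0}]'

```text
time_s: 33.05
tcp_pos: [0.6253, -0.0059, 0.0561]
eef_rot: [179.9, 0.0, -79.2]
contact_force: [-3.7, -1.1, -0.4]
gripper_width: 0.0208
```

apply_moves --commands '[{"dp": [0,0,3],"yaw": 0,"grip": 0},{"dp": [0,0,6],"yaw": 0,"grip": 0},{"dp": [0,0,8],"yaw": 0,"grip": 0}]'

```text
time_s: 33.42
tcp_pos: [0.6261, -0.0057, 0.0481]
eef_rot: [180.0, -0.0, -79.2]
contact_force: [-3.5, -0.4, -2.1]
gripper_width: 0.0208
```

apply_moves --commands '[{"dp": [0,0,3],"yaw": 0,"grip": 0},{"dp": [0,0,6],"yaw": 0,"grip": 0},{"dp": [0,0,8],"yaw": 0,"grip": 0},{"dp": [0,0,8],"yaw": 0,"grip": 0}]'

```text
time_s: 33.92
tcp_pos: [0.627, -0.0054, 0.0407]
eef_rot: [-179.9, -0.0, -79.2]
contact_force: [-1.1, 0.0, -3.4]
gripper_width: 0.0207
```

```bash
python3 - <<'E'
from h import *
c,s=shot("wrist","w17");print(s["tcp_pos"],s["eef_rot"],s["contact_force"],s["gripper_width"])
E
```

```text
[ 0.62695972 -0.00542688  0.04072082] [-1.79930306e+02 -1.26411419e-03 -7.91795187e+01] [-1.10615785  0.04150888 -3.40826816] 0.02068321404192978
```

View pics/w17.png

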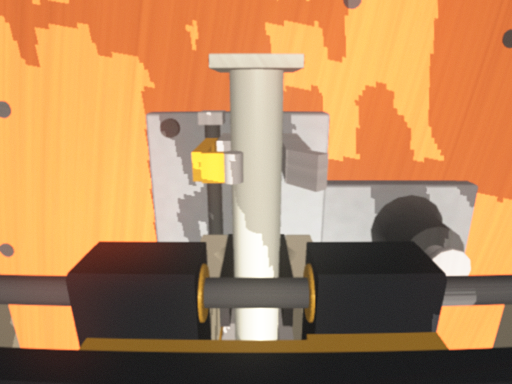

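apply_moves --commands '[{"dp": [0,0,1],"yaw": 0,"grip": 0},{"dp": [0,0,2],"yaw": 0,"grip": 0},{"dp": [0,0,2],"yaw": 0,"grip": 0}]'

```text
time_s: 34.35
tcp_pos: [0.6271, -0.0054, 0.0397]
eef_rot: [-179.9, -0.0, -79.2]
contact_force: [-1.9, 0.9, 4.6]
gripper_width: 0.0203
```

apply_moves --commands '[{"dp": [0,0,1],"yaw": 0,"grip": 0},{"dp": [0,0,1],"yaw": 0,"grip": 0}]'

```text
time_s: 34.6
tcp_pos: [0.6271, -0.0054, 0.0397]
eef_rot: [-179.9, -0.0, -79.1]
contact_force: [-4.9, 1.2, 12.6]
gripper_width: 0.0207
```

apply_moves --commands '[{"dp": [0,0,0],"yaw": 0,"grip": 0.45},{"dp": [0,0,-1],"yaw": 0,"grip": 0.45},{"dp": [0,0,-1],"yaw": 0,"grip": 0.45},{"dp": [0,0,-30],"yaw": 0,"grip": 0.45},{"dp": [0,0,-80],"yaw": 0,"grip": 0.45},{"dp": [0,0,-130],"yaw": 0,"grip": 0.45},{"dp": [-30,0,-150],"yaw": 0,"grip": 0.45},{"dp": [-30,0,-150],"yaw": 0,"grip": 0.45}]'

```text
time_s: 35.6
tcp_pos: [0.6216, 0.0253, 0.1897]
eef_rot: [-179.8, 0.0, -79.1]
contact_force: [-0.3, 0.2, 0.1]
gripper_width: 0.0396
```

```bash
python3 - <<'E'
from h import *
c,s=shot("wrist","w18");print(s["tcp_pos"],s["eef_rot"],s["contact_force"]);crop(c,170,20,370,220,4,"w18c")
c,s=shot("side");crop(c,240,150,340,240,6,"side18")
c,s=shot("top","top2")
E
```

```text
[0.62156841 0.02525621 0.18972074] [-1.79766611e+02  3.09151848e-02 -7.91037919e+01] [-0.34799508  0.22374103  0.14488939]
```

View pics/w18c.png

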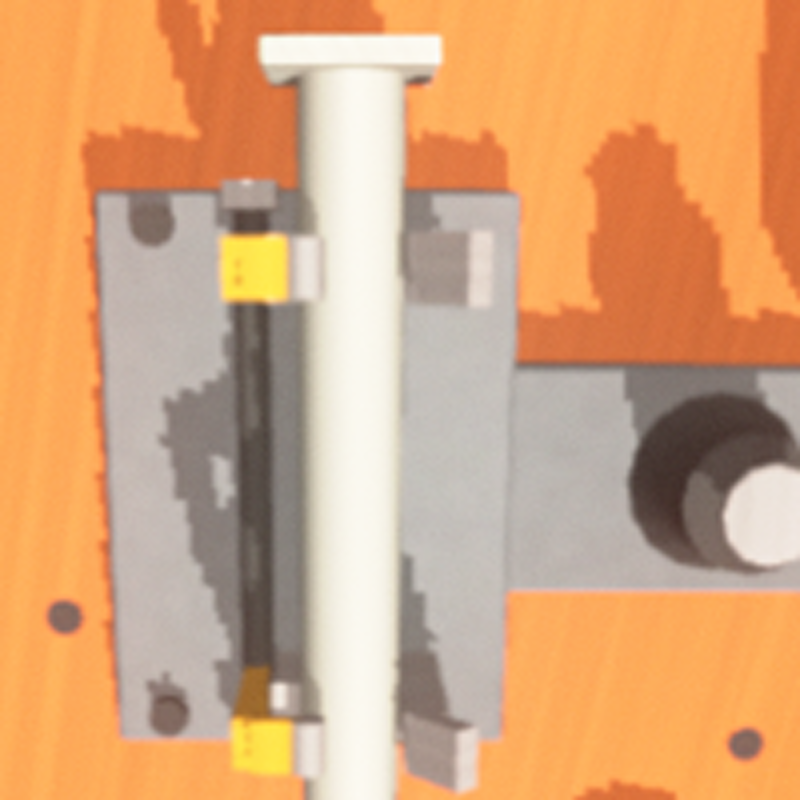

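View pics/side18.png

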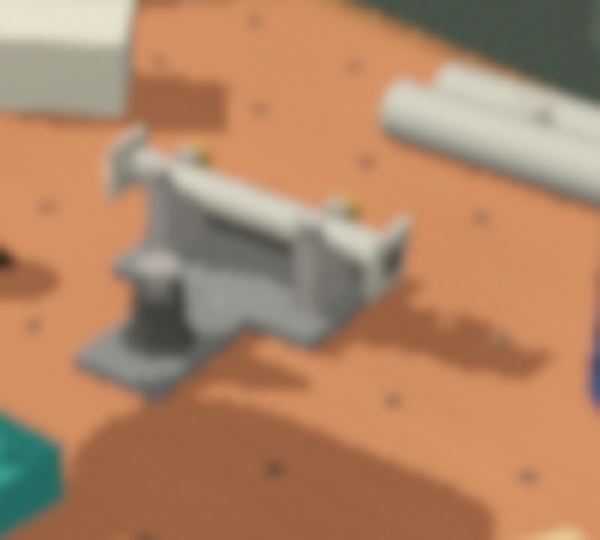

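View pics/top2.png

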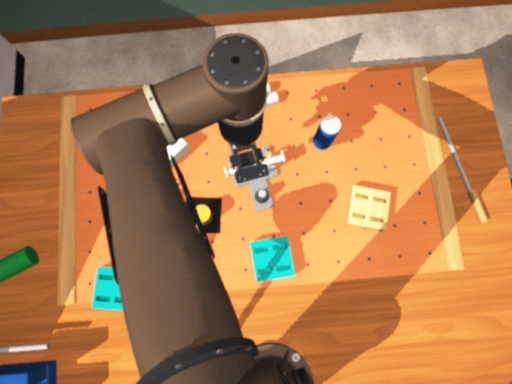

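The tube lies in both forks with both rollers overhanging it (crop 305,265 and 308,748). Press force reached 12.6 N with TCP z steady at the home height. Now the mallet.

```bash
python3 - <<'E'
from h import *
plan(.411,.185,.25,-19.6)
E
```

```text
dp [-197.8, 175.2, -63.2] yaw(rad) -1.04 | 272.0 -59.6 deg; j6 -9.4 t 35.75
```

apply_moves --commands '[{"dp": [-197.8,175.2,-62],"yaw": -1.04,"grip": 0.5},{"dp": [-197.8,175.2,-62],"yaw": -1.04,"grip": 0.5},{"dp": [-197.8,175.2,-62],"yaw": -1.04,"grip": 0.5},{"dp": [-197.8,175.2,-62],"yaw": -1.04,"grip": 0.5},{"dp": [-197.8,175.2,-62],"yaw": -1.04,"grip": 0.5},{"dp": [-197.8,175.2,-62],"yaw": -1.04,"grip": 0.5},{"dp": [-197.8,175.2,-62],"yaw": -1.04,"grip": 0.5},{"dp": [-197.8,175.2,-62],"yaw": -1.04,"grip": 0.5},{"dp": [-197.8,175.2,-62],"yaw": -1.04,"grip": 0.5}]'

```text
time_s: 36.88
tcp_pos: [0.4116, 0.1848, 0.2491]
eef_rot: [179.9, 0.0, -19.7]
contact_force: [0.5, -0.6, -0.3]
gripper_width: 0.0437
```

```bash
python3 - <<'E'
from h import *
c,s=shot("wrist","w19");print(s["tcp_pos"],s["eef_rot"],s["qd"].round(2),s["joints"].round(1));crop(c,170,10,350,210,4,"w19c")
E
```

```text
[0.41163171 0.18482353 0.24909073] [ 1.79941664e+02  2.25606325e-02 -1.97372855e+01] [ 0.15 -0.21  0.09  0.   -0.05  0.39] [ 49.3  -2.  -23.9  -0.  -68.2  20.9]
```

View pics/w19.png

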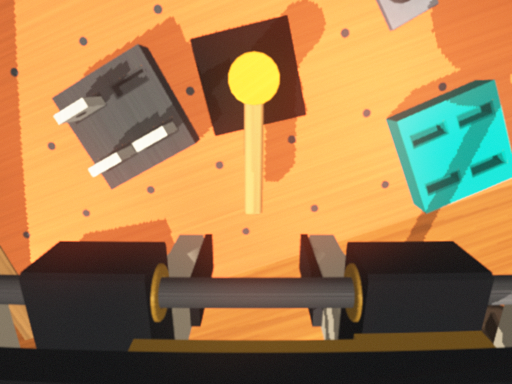

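View pics/w19c.png

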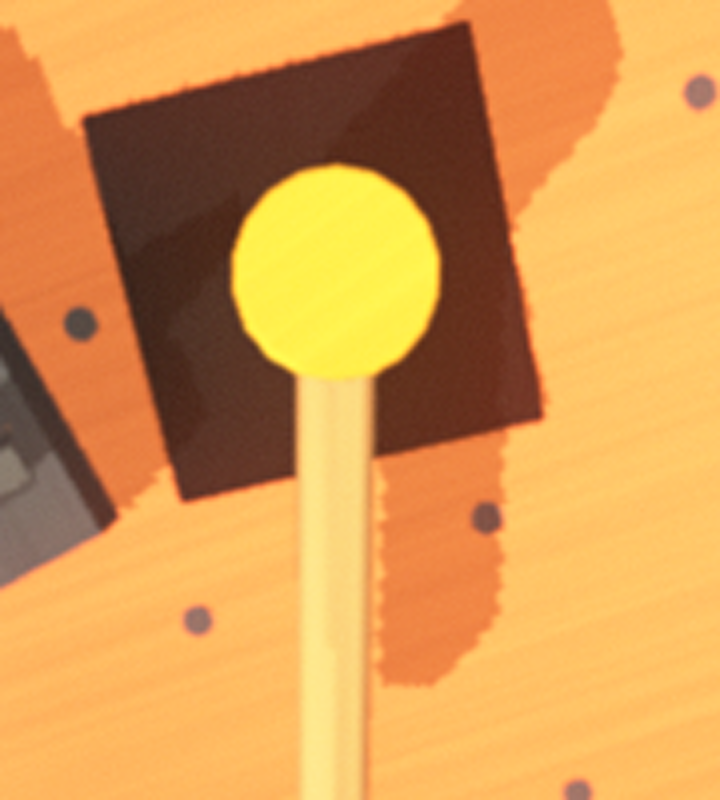

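```bash
python3 - <<'E'
from h import *
c,s=shot("wrist")
f=lambda L:np.array(L)/4+np.array([170,10])
h=back(f([(336,272)]),.063,c)[0]; r=back(f([(231,272),(440,272)]),.063,c); print("head",h.round(4),"dia",np.linalg.norm(r[0]-r[1]))
hd=back(f([(336,410),(334,790)]),.049,c); d=hd[0]-hd[1]; print("handle dir",ang(d), "head-far",ang(h-hd[1]))
w=back(f([(298,400),(375,400)]),.049,c);print("handle w",np.linalg.norm(w[0]-w[1]))
end=back([(253,213)],.049,c)[0];print("end dist",np.linalg.norm((h-end)[:2]))
m=back(f([(83,117),(470,21),(543,417),(182,500)]),.003,c);print("mat",m[:,:2].round(4).tolist(),m.mean(0).round(4),[np.linalg.norm(m[i]-m[(i+1)%4]).round(4) for i in range(4)])
a=np.radians(-19.7);u=np.array([np.cos(a),np.sin(a)])
g=h[:2]-.040*u;print("grip",g);plan(*g,.10,-19.7,s)
E
```

```text
head [0.4954 0.1554 0.063 ] dia 0.04982941192954112
handle dir -20.13541245167851 head-far -20.084728295290326
handle w 0.01955902557099678
end dist 0.14235433327146108
mat [[0.5588, 0.2063], [0.5459, 0.0992], [0.4392, 0.1125], [0.452, 0.2192]] [0.499  0.1593 0.003 ] [np.float64(0.1079), np.float64(0.1076), np.float64(0.1074), np.float64(0.1075)]
grip [0.45769728 0.1688371 ]
dp [48.8, -0.6, 149.2] yaw(rad) -0.0003 | 157.0 -0.0 deg; j6 20.9 t 36.925
```

apply_moves --commands '[{"dp": [48.8,0,60],"yaw": 0.007,"grip": 0.5},{"dp": [48.8,0,120],"yaw": 0.007,"grip": 0.5},{"dp": [48.8,0,160],"yaw": 0.007,"grip": 0.5},{"dp": [48.8,0,160],"yaw": 0.007,"grip": 0.5},{"dp": [48.8,0,160],"yaw": 0.007,"grip": 0.5}]' --newtons 60

```text
time_s: 37.6
tcp_pos: [0.4585, 0.1696, 0.0912]
eef_rot: [-179.9, -0.1, -20.0]
contact_force: [0.1, 0.1, 1.6]
gripper_width: 0.0439
```

```bash
python3 - <<'E'
from h import *
c,s=shot("wrist","w20");print(s["tcp_pos"],s["eef_rot"])
plan(.4578,.1692,.018,-20.1,s)
E
```

```text
[0.45847537 0.16955379 0.0911993 ] [-1.79939542e+02 -7.26732008e-02 -1.99858162e+01]
dp [-0.6, 0.6, 73.2] yaw(rad) 0.002 | 73.0 0.1 deg; j6 26.5 t 37.6
```

View pics/w20.png

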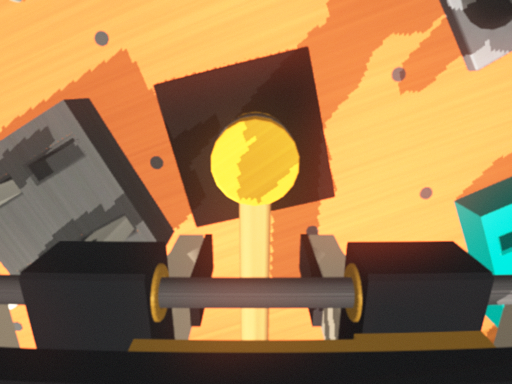

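apply_moves --commands '[{"dp": [-0.6,0.4,30],"yaw": 0.002,"grip": 0.5},{"dp": [-0.6,0.4,55],"yaw": 0.002,"grip": 0.5},{"dp": [-0.6,0.4,68],"yaw": 0.002,"grip": 0.5},{"dp": [-0.6,0.4,73],"yaw": 0.002,"grip": 0.5},{"dp": [-0.6,0.4,73],"yaw": 0.002,"grip": 0.5},{"dp": [-0.6,0.4,73],"yaw": 0.002,"grip": 0},{"dp": [-0.6,0.4,73],"yaw": 0.002,"grip": 0},{"dp": [-0.6,0.4,73],"yaw": 0.002,"grip": 0},{"dp": [-0.6,0.4,73],"yaw": 0.002,"grip": 0}]'

```text
time_s: 38.78
tcp_pos: [0.457, 0.169, 0.0169]
eef_rot: [-180.0, -0.0, -20.1]
contact_force: [-1.7, 0.4, 3.3]
gripper_width: 0.0197
```

```bash
python3 - <<'E'
from h import *
c,s=shot("wrist","w21");print(s["tcp_pos"],s["eef_rot"],s["contact_force"],s["gripper_width"])
E
```

```text
[0.45702572 0.1690175  0.01690739] [-1.79961219e+02 -2.52469103e-02 -2.01119704e+01] [-1.70696772  0.4161414   3.30023736] 0.01966519683202312
```

View pics/w21.png

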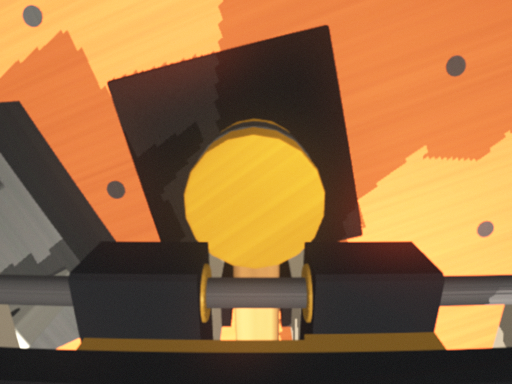

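```bash
python3 - <<'E'
from h import *
plan(.5008,-.0088,.13,-20.1)
E
```

```text
dp [102.3, 151.8, -113.2] yaw(rad) -0.0002 | 215.0 -0.0 deg; j6 26.4 t 38.825
```

apply_moves --commands '[{"dp": [0,0,-15],"yaw": 0,"grip": 0},{"dp": [0,0,-40],"yaw": 0,"grip": 0},{"dp": [0,0,-75],"yaw": 0,"grip": 0},{"dp": [0,0,-110],"yaw": 0,"grip": 0},{"dp": [20,30,-113],"yaw": 0,"grip": 0},{"dp": [45,67,-113],"yaw": 0,"grip": 0},{"dp": [70,104,-113],"yaw": 0,"grip": 0},{"dp": [90,134,-113],"yaw": 0,"grip": 0},{"dp": [102.3,151.8,-113],"yaw": 0,"grip": 0},{"dp": [102.3,151.8,-113],"yaw": 0,"grip": 0},{"dp": [102.3,151.8,-113],"yaw": 0,"grip": 0}]'

```text
time_s: 40.2
tcp_pos: [0.4998, -0.009, 0.1289]
eef_rot: [180.0, 0.1, -20.2]
contact_force: [0.2, -0.1, -3.1]
gripper_width: 0.0199
```

```bash
python3 - <<'E'
from h import *
c,s=shot("wrist","w22");print(s["tcp_pos"],s["eef_rot"],s["contact_force"],s["moment"],s["gripper_width"])
plan(.5008,-.0088,.10,-20.1,s)
c,s=shot("side");crop(c,230,120,340,230,5,"side22")
E
```

```text
[ 0.49979457 -0.0089652   0.12894455] [ 1.79961205e+02  7.77713215e-02 -2.01564683e+01] [ 0.21935399 -0.12654995 -3.06765045] [ 0.11211533  0.13433327 -0.05736652] 0.019872786435010757
dp [0.9, -0.5, 28.9] yaw(rad) -0.001 | 29.0 -0.1 deg; j6 48.3 t 40.2
```

View pics/w22.png

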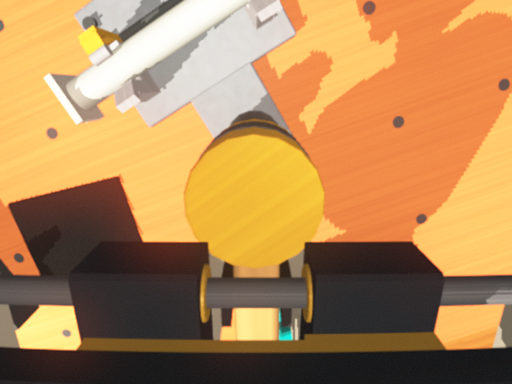

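View pics/side22.png

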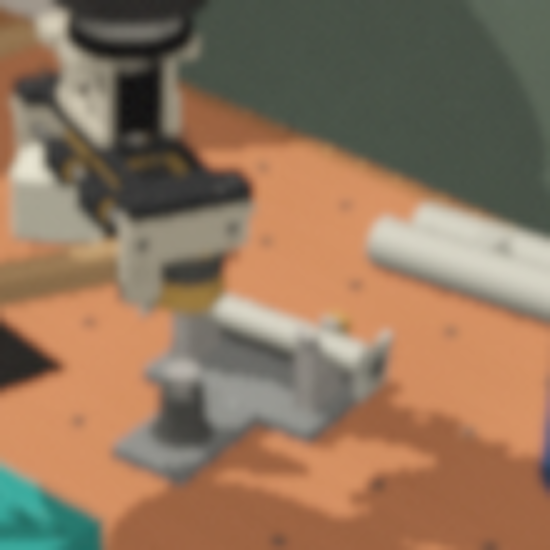

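apply_moves --commands '[{"dp": [0.9,-0.4,20],"yaw": 0,"grip": 0},{"dp": [0.9,-0.4,38],"yaw": 0,"grip": 0},{"dp": [0.9,-0.4,47],"yaw": 0,"grip": 0},{"dp": [0.9,-0.4,50],"yaw": 0,"grip": 0},{"dp": [0.9,-0.4,52],"yaw": 0,"grip": 0},{"dp": [0.9,-0.4,52],"yaw": 0,"grip": 0}]'

```text
time_s: 41.05
tcp_pos: [0.5018, -0.0088, 0.0779]
eef_rot: [-180.0, -0.0, -20.1]
contact_force: [-0.4, 1.1, -5.0]
gripper_width: 0.0199
```

apply_moves --commands '[{"dp": [0,0,2],"yaw": 0,"grip": 0},{"dp": [0,0,4],"yaw": 0,"grip": 0},{"dp": [0,0,4],"yaw": 0,"grip": 0}]'

```text
time_s: 41.42
tcp_pos: [0.5016, -0.0089, 0.0737]
eef_rot: [-180.0, -0.0, -20.1]
contact_force: [-0.4, -0.2, -3.6]
gripper_width: 0.0196
```

apply_moves --commands '[{"dp": [0,0,2],"yaw": 0,"grip": 0},{"dp": [0,0,4],"yaw": 0,"grip": 0},{"dp": [0,0,4],"yaw": 0,"grip": 0}]'

```text
time_s: 41.8
tcp_pos: [0.5016, -0.0089, 0.0696]
eef_rot: [-180.0, -0.0, -20.1]
contact_force: [-1.1, 1.7, 0.9]
gripper_width: 0.0197
```

apply_moves --commands '[{"dp": [0,0,2],"yaw": 0,"grip": 0},{"dp": [0,0,4],"yaw": 0,"grip": 0},{"dp": [0,0,4],"yaw": 0,"grip": 0}]'

```text
time_s: 42.18
tcp_pos: [0.5016, -0.0089, 0.0654]
eef_rot: [-180.0, -0.0, -20.1]
contact_force: [-0.0, 0.5, 0.8]
gripper_width: 0.0199
```

```bash
python3 - <<'E'
from h import *
c,s=shot("wrist","w23");print(s["tcp_pos"],s["eef_rot"],s["contact_force"],s["moment"],s["gripper_width"])
E
```

```text
[ 0.50164966 -0.00891666  0.06539764] [-1.79998131e+02 -6.02199525e-03 -2.01211221e+01] [-0.01611051  0.5408045   0.84043054] [0.26801543 0.41960292 0.03270509] 0.019870701728807564
```

View pics/w23.png

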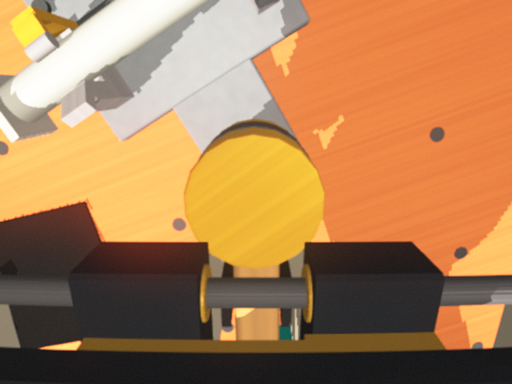

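apply_moves --commands '[{"dp": [0,0,1],"yaw": 0,"grip": 0},{"dp": [0,0,2],"yaw": 0,"grip": 0},{"dp": [0,0,2],"yaw": 0,"grip": 0}]'

```text
time_s: 42.6
tcp_pos: [0.5016, -0.0089, 0.0635]
eef_rot: [-180.0, -0.0, -20.1]
contact_force: [-1.8, 0.2, 2.1]
gripper_width: 0.0193
```

apply_moves --commands '[{"dp": [0,0,1],"yaw": 0,"grip": 0},{"dp": [0,0,1],"yaw": 0,"grip": 0}]'

```text
time_s: 42.85
tcp_pos: [0.5015, -0.0089, 0.0632]
eef_rot: [-180.0, -0.0, -20.1]
contact_force: [-5.4, 2.1, 11.1]
gripper_width: 0.0196
```

apply_moves --commands '[{"dp": [0,0,0.8],"yaw": 0,"grip": 0},{"dp": [0,0,0.8],"yaw": 0,"grip": 0}]'

```text
time_s: 43.1
tcp_pos: [0.5015, -0.0088, 0.063]
eef_rot: [-180.0, -0.0, -20.1]
contact_force: [-10.2, 2.5, 18.6]
gripper_width: 0.0195
```

```bash
python3 - <<'E'
from h import *
c,s=shot("wrist","w24");print(s["tcp_pos"],s["eef_rot"],s["contact_force"],s["moment"],s["gripper_width"])
E
```

```text
[ 0.50153319 -0.0088439   0.06302676] [-1.79986998e+02 -2.94813369e-02 -2.00946084e+01] [-10.16318195   2.46596291  18.59398466] [ 1.01202297  2.98846139 -0.02096746] 0.01951943154493842
```

View pics/w24.png

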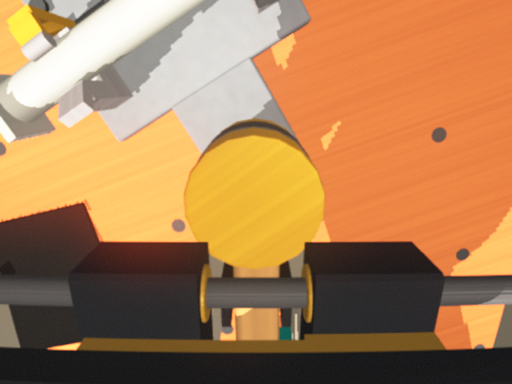

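```bash
python3 - <<'E'
from h import *
plan(.4608,.1733,.12,-20.1)
E
```

```text
dp [-100.8, -157.1, -57.0] yaw(rad) 0.0001 | 195.0 0.0 deg; j6 48.4 t 43.15
```

apply_moves --commands '[{"dp": [0,0,-10],"yaw": 0,"grip": 0},{"dp": [0,0,-35],"yaw": 0,"grip": 0},{"dp": [0,0,-58],"yaw": 0,"grip": 0},{"dp": [-15,-23,-58],"yaw": 0,"grip": 0},{"dp": [-40,-62,-58],"yaw": 0,"grip": 0},{"dp": [-70,-109,-58],"yaw": 0,"grip": 0},{"dp": [-90,-140,-58],"yaw": 0,"grip": 0},{"dp": [-100.8,-157.1,-58],"yaw": 0,"grip": 0},{"dp": [-100.8,-157.1,-58],"yaw": 0,"grip": 0},{"dp": [-100.8,-157.1,-58],"yaw": 0,"grip": 0}]'

```text
time_s: 44.4
tcp_pos: [0.4606, 0.1728, 0.1194]
eef_rot: [180.0, 0.0, -20.1]
contact_force: [0.2, 0.1, -4.8]
gripper_width: 0.0195
```

```bash
python3 - <<'E'
from h import *
c,s=shot("wrist","w25");print(s["tcp_pos"],s["eef_rot"],s["contact_force"])
plan(.4608,.1733,.03,-20.1,s)
c,s=shot("side");crop(c,230,140,340,230,5,"side25")
c,s=shot("top");crop(c,180,130,330,230,5,"top25")
E
```

```text
[0.46063101 0.17278049 0.11938007] [ 1.79953607e+02  3.28098630e-02 -2.01223005e+01] [ 0.23421169  0.05537133 -4.77928549]
dp [0.0, -0.6, 89.4] yaw(rad) -0.0004 | 89.0 -0.0 deg; j6 26.4 t 44.4
```

View pics/w25.png

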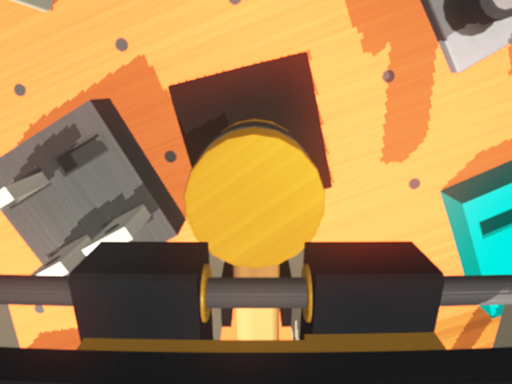

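View pics/side25.png

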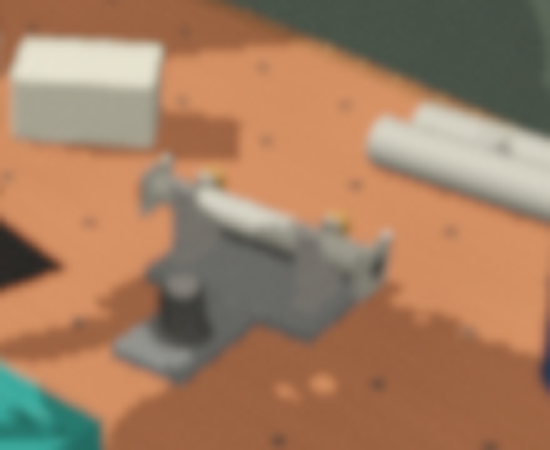

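View pics/top25.png

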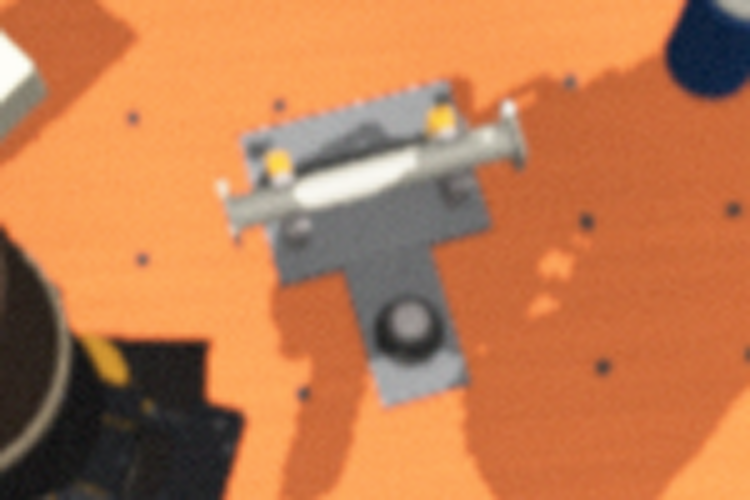

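apply_moves --commands '[{"dp": [0,-0.5,30],"yaw": 0,"grip": 0},{"dp": [0,-0.5,60],"yaw": 0,"grip": 0},{"dp": [0,-0.5,85],"yaw": 0,"grip": 0},{"dp": [0,-0.5,96],"yaw": 0,"grip": 0},{"dp": [0,-0.5,96],"yaw": 0,"grip": 0},{"dp": [0,-0.5,96],"yaw": 0,"grip": 0}]'

```text
time_s: 45.3
tcp_pos: [0.4618, 0.1741, 0.0247]
eef_rot: [-179.9, -0.0, -20.1]
contact_force: [0.5, 0.2, -4.1]
gripper_width: 0.0194
```

```bash
python3 - <<'E'
from h import *
plan(.4608,.1733,.0169,-20.1)
E
```

```text
dp [-0.7, 1.1, 7.7] yaw(rad) -0.0004 | 8.0 -0.0 deg; j6 26.3 t 45.3
```

apply_moves --commands '[{"dp": [-0.7,1.1,3],"yaw": 0,"grip": 0},{"dp": [-0.7,1.1,5.5],"yaw": 0,"grip": 0},{"dp": [-0.7,1.1,7.2],"yaw": 0,"grip": 0},{"dp": [-0.7,1.1,7.7],"yaw": 0,"grip": 0},{"dp": [-0.7,1.1,7.7],"yaw": 0,"grip": 0}]'

```text
time_s: 45.92
tcp_pos: [0.46, 0.173, 0.0169]
eef_rot: [-180.0, -0.0, -20.1]
contact_force: [-4.3, -0.7, 9.1]
gripper_width: 0.0195
```

apply_moves --commands '[{"dp": [0,0,-0.8],"yaw": 0,"grip": 0},{"dp": [0,0,-0.8],"yaw": 0,"grip": 0.45},{"dp": [0,0,-0.8],"yaw": 0,"grip": 0.45},{"dp": [0,0,-0.8],"yaw": 0,"grip": 0.45},{"dp": [0,0,-20],"yaw": 0,"grip": 0.45},{"dp": [0,0,-60],"yaw": 0,"grip": 0.45},{"dp": [0,0,-110],"yaw": 0,"grip": 0.45},{"dp": [0,0,-170],"yaw": 0,"grip": 0.45},{"dp": [-50,0,-232],"yaw": 0,"grip": 0.45},{"dp": [-50,0,-232],"yaw": 0,"grip": 0.45},{"dp": [-50,0,-232],"yaw": 0,"grip": 0.45}]'

```text
time_s: 47.3
tcp_pos: [0.4129, 0.1907, 0.2489]
eef_rot: [-179.9, -0.0, -20.0]
contact_force: [-0.2, 0.5, -0.7]
gripper_width: 0.0394
```

```bash
python3 - <<'E'
from h import *
c,s=shot("wrist","w26");print(s["tcp_pos"],s["eef_rot"],s["contact_force"],s["gripper_width"]);crop(c,170,10,350,210,4,"w26c")
E
```

```text
[0.41291185 0.1906576  0.24889738] [-1.79858505e+02 -4.48082149e-02 -2.00446583e+01] [-0.16188391  0.51437296 -0.66070668] 0.03944648649876543
```

View pics/w26.png

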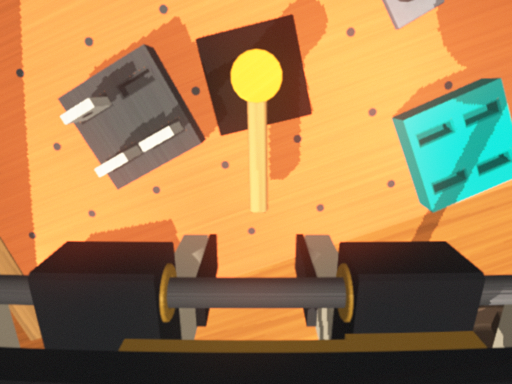

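View pics/w26c.png

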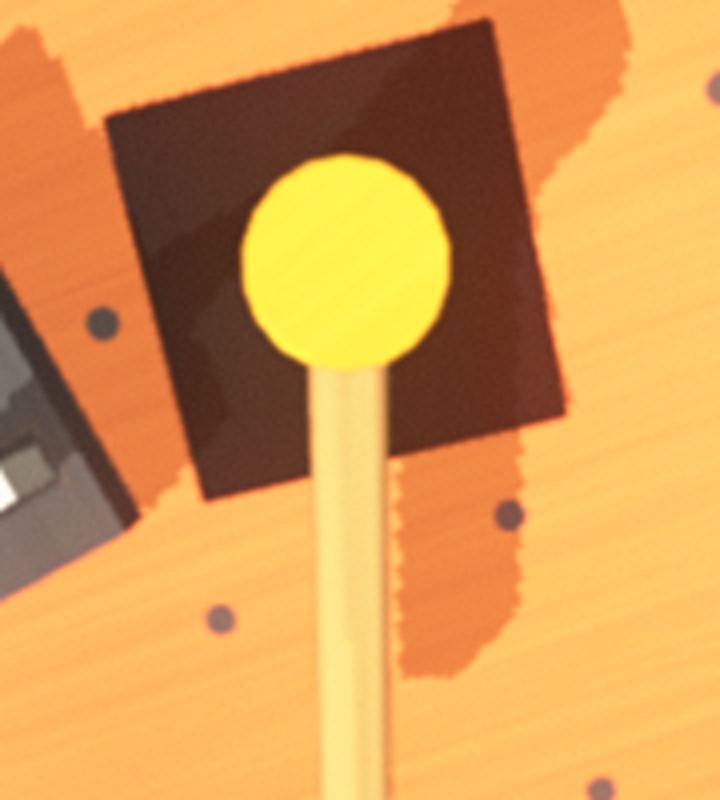

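```bash
python3 - <<'E'
from h import *
c,s=shot("wrist")
f=lambda L:np.array(L)/4+np.array([170,10])
h=back(f([(346,262)]),.063,c)[0]
m=back(f([(106,116),(491,19),(567,415),(206,500)]),.003,c)
print(h,m.mean(0))
plan(.59,.02,.28,-80,s)
E
```

```text
[0.49777126 0.15734668 0.063     ] [0.49820268 0.15813633 0.003     ]
dp [224.8, 99.0, -32.5] yaw(rad) 1.0459 | 248.0 59.9 deg; j6 20.3 t 47.35
```

The mallet is within 1 mm of the mat centre. Last look at the jig.

apply_moves --commands '[{"dp": [0,0,-31],"yaw": 0,"grip": 0.45},{"dp": [224.8,99,-31],"yaw": 1.046,"grip": 0.45},{"dp": [224.8,99,-31],"yaw": 1.046,"grip": 0.45},{"dp": [224.8,99,-31],"yaw": 1.046,"grip": 0.45},{"dp": [224.8,99,-31],"yaw": 1.046,"grip": 0.45},{"dp": [224.8,99,-31],"yaw": 1.046,"grip": 0.45},{"dp": [224.8,99,-31],"yaw": 1.046,"grip": 0.45},{"dp": [224.8,99,-31],"yaw": 1.046,"grip": 0.45},{"dp": [224.8,99,-31],"yaw": 1.046,"grip": 0.45}]'

```text
time_s: 48.52
tcp_pos: [0.59, 0.0196, 0.2778]
eef_rot: [179.9, -0.0, -79.9]
contact_force: [0.8, -0.2, 0.4]
gripper_width: 0.0393
```

```bash
python3 - <<'E'
from h import *
c,s=shot("wrist","w27");print(s["tcp_pos"],s["eef_rot"],s["contact_force"]);crop(c,160,50,360,240,4,"w27c")
for z in (.0615,.0495): print("pin at",z,((proj([[.539,-.0228,z]],c)-[160,50])*4).round(0))
for y in(-.05,.05):
  a=np.radians(10.8);p=np.array([.6267,-.0057])+np.array([np.cos(a)*.009-np.sin(a)*y,np.sin(a)*.009+np.cos(a)*y])
  print("roller closed",((proj([[*p,.0645]],c)-[160,50])*4).round(0))
c,s=shot("top","top3"); c,s=shot("side","side3")
E
```

```text
[0.59004968 0.0195744  0.27781314] [ 1.79886271e+02 -1.79467443e-02 -7.99293428e+01] [ 0.82858833 -0.18468067  0.39610101]
pin at 0.0615 [[594. 335.]]
pin at 0.0495 [[588. 329.]]
roller closed [[222. 150.]]
roller closed [[238. 522.]]
```

View pics/w27c.png

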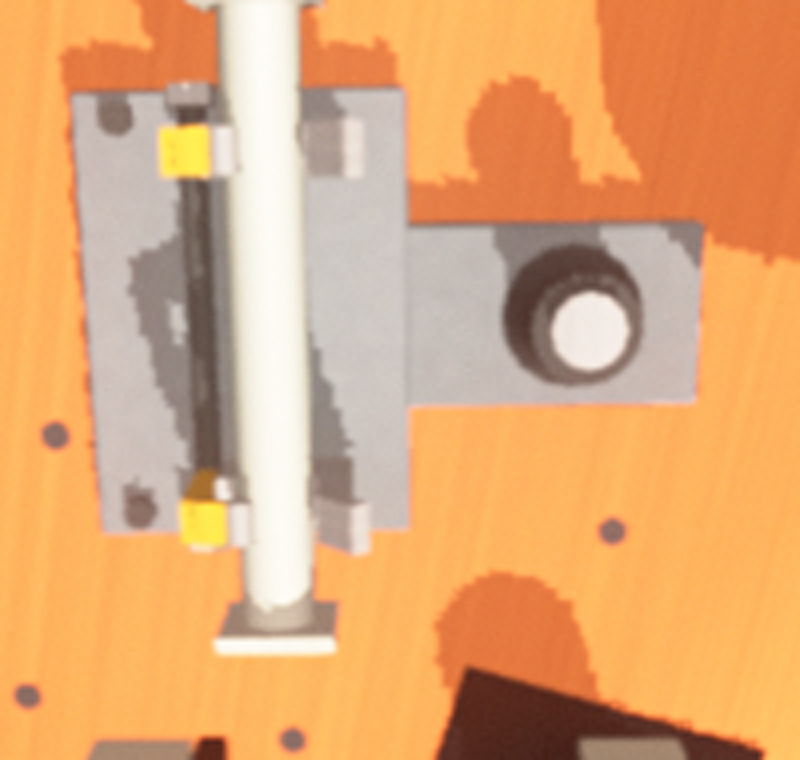

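View pics/side3.png

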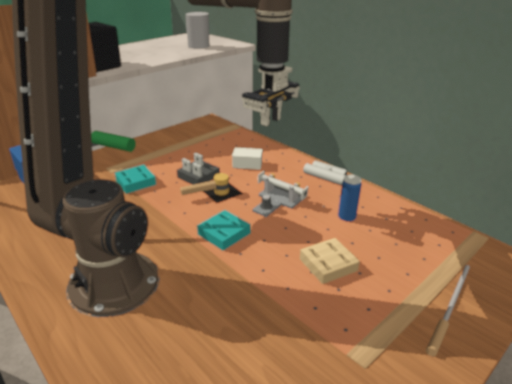

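View pics/top3.png

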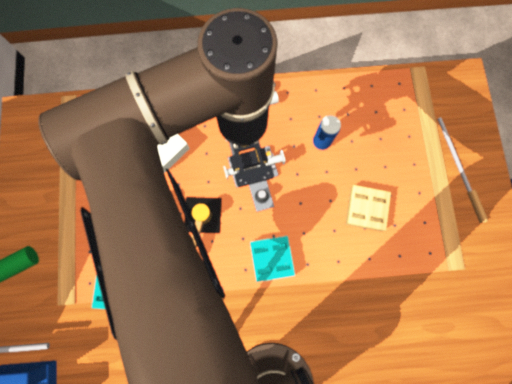

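```bash
python3 - <<'E'
from h import *
c=capture("wrist"); im=cv2.imread("pics/w26.png")
s=dict(tcp_pos=np.array([0.41291185,0.1906576,0.24889738]),eef_rot=np.array([-179.8585,-.0448,-20.0447]))
c["R"],c["t"]=campose(c,s)
im=cv2.resize(im[30:200,40:220],None,fx=4,fy=4,interpolation=cv2.INTER_CUBIC)
a=np.radians(8.14);R=np.array([[np.cos(a),-np.sin(a)],[np.sin(a),np.cos(a)]])
for x,y in((.4694,.325),(.5288,.3334),(.4771,.2715)):
    P=np.array([np.r_[R@[u*.005,v*.018]+[x,y],.073] for u,v in((1,1),(1,-1),(-1,-1),(-1,1))])
    cv2.polylines(im,[(((proj(P,c)-[40,30])*4)).round().astype(int)],True,(0,0,255),1)
cv2.imwrite("pics/chk.png",im)
E
```

```text
(no output)
```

View pics/chk.png

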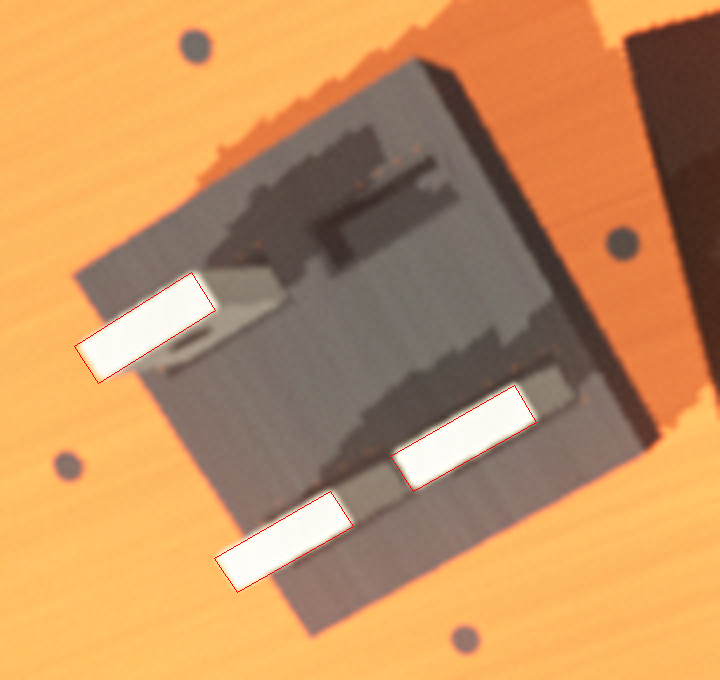

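The plate tops match the predicted outlines for full seating exactly. Handing in.

```bash
python3 -c "
from plant import close_job; print(close_job())"
```

```text
the job is handed in; nothing more can be done
None
```

The jig is loaded, the pin is driven and the job was handed in at about 49 s of the 192 s allowed. None of my last checks failed.

- **Plates:** only three were in the rack this time. Each now stands in its own slot of the steel block, and their tops line up in the wrist picture with where a plate on the slot floor should be.
- **Tube:** pressed home in both forks. It stopped at the expected height with about 12.6 N on it. Both jaw rollers are over the tube at their closed positions.
- **Pin:** driven last, with the mallet only. It stopped hard at the fully-down height, and the last picture shows its head where it should be when fully down.
- **Mallet:** standing upright on its face, within about 1 mm of the mat centre. The gripper is clear of everything.
- **Brick and can:** not touched.

The wrist camera measured a few known sizes, such as the mat, about 2% small. It did not affect the fits.

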